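Pin the pan and peel the stuck tray out of it

ROBOT

A 7-joint arm with a two-finger parallel gripper is mounted at the origin on the work surface. World frame = base frame: x ahead of the robot, y to its left, z up, the work surface at z = 0. Lengths are in m, angles in degrees, forces in N, time in s.
With the tool pointing down it reaches from about 0.425 to 0.875 m from the base axis. Payload 4.7 kg.
Tool frame: the origin (TCP) lies between the finger pads; the fingertips stand 14 mm ahead of it and the grasp point (between the pads) lies 5 mm behind it (env.tip_reach is the distance from the TCP to the fingertips, in m); z points along the fingers, y is the direction in which the jaws open and shut (so a half turn about z gives the same grasp; the last joint's range is limited). The gripper opens to 87 mm and grips with 3 to 60 N. Pads are 19 mm wide; open, the fingers measure 117 mm over their backs; the gripper's body (75 mm by 190 mm) begins 51 mm behind the grasp point.
Start: joints at [-68.176, 18.392, -4.016, 83.108, 1.295, 78.541, -3.26], TCP at [0.233, 0.607, 0.202] pointing down, gripper open.
Joint ranges: [-163.93, 163.93], [-17.29, 119.83], [-79.2, 71.16], [3.27, 140.29], [-89.18, 269.18], [5.43, 117.66], [-154.24, 154.24]. Speed limits (degrees/s): [147.25, 147.25, 180, 180, 180, 180, 180].

INTERFACE

Orientations are given as [roll, pitch, yaw] about the fixed x, y, z axes, in that order (R = Rz(yaw) Ry(pitch) Rx(roll)).
In Python, from cell import env gives the robot as it stands. The module is installed in compiled form; this text tells all that it offers.
- The arm moves only by the shell command python3 -m pendant 'ROWS' [FORCE]. ROWS is JSON, a list of rows, each an object of numbers: "rx", "ry", "rz": the turn, a rotation vector about the tool's x, y, z in degrees; "tx", "ty", "tz": the shift along the tool's x, y, z in mm; "jaw": the finger opening in mm, from 0 to 87. In form: [{"rx": .., "ry": .., "rz": .., "tx": .., "ty": .., "tz": .., "jaw": ..}, ...]. A call has 1 to 20 rows; each row shifts and turns the commanded pose from where the row before left it, along the tool's axes as they then stand; what a row does not reach is not made up. A row lasts 1/12 s, in which the tool goes at most 41.7 mm and 7.16 degrees, less where a joint would pass 70% of its speed; a pose out of reach is approached as far as the arm can. A call with a gripper value outside its range is refused whole. The fingers move at their own pace and stop on an object; FORCE is the grip in N (left out, the last holds). Time passes only in rows, so rows that do not move let the fingers close. It gives the time, the measured TCP pose, the force and the opening at its end, in the units of the state.
- env.get_obs(): the state, without advancing time (a new reading comes with each control period).
- env.read_camera(name): name is "scene" or "side" or "wrist"; returns a dict with "img" (384x512x3 uint8, red, green, blue), "range_z" (384x512 float32, m along the optical axis (not along the pixel's ray), 0 where there is no reading), "vertical_fov" (degrees; the focal length in pixels is half the picture's height over the tangent of half this angle, whatever the lens; pixels are square), "cx", "cy" (the principal point, pixels), "distortion" ([k1, k2, p1, p2, k3] as OpenCV has them; the pictures are not rectified), "world_to_cam" (4x4, takes a point from world to camera coordinates). Camera axes: x right, y up, looking along -z (the intrinsics and any distortion apply to the point x, -y, -z); pixel columns grow to the right and rows downward; lengths in m; the calibration is good to about 2 mm. A picture is of the moment at which its call begins.
- env.sign_off(): hands the job in, once; it reports no verdict.
The state is a dict: "time_s": time; "qpos": joint angles; "joint_velocities": joint speeds; "effort": joint torques, N m; "tool_pos": TCP position; "tool_rot": TCP orientation; "force": force on the tool from outside, world axes, zero at the start; "wrist_torque": the same for the moment, N m; "grip_width": finger opening in m.
Only numpy, scipy, OpenCV 4.12 (cv2) and the standard library are available. Lean on these libraries where they do the work, as an engineer would, in place of code of your own. Each camera call takes 0.05 s, during which the arm holds its last target.

TASK

On the workshop bench a pressed-steel tray is nested in a heavy pan and sticks there in four stiff spring catches. First put the locating pin, handle up, through the eyelet in the pan's ear and into the base plate until its shoulder sits on the ear; then peel the tray out by its upright lug, raising that corner clearly first while the opposite corner is still down in place, so that the pan stays flat where it is. Finish while still holding the tray up level and still, open side up and about 20 cm above the bench, without putting it down; leave the pin in place and the wrench, can and hub untouched.

Things in the scene. Friction and masses are not known exactly. Their poses are not given: they have to be found in the camera images.
- pin_grip (a point): Steel pin (160 g), upright in a fixed wooden block (60 x 60 x 30 mm): a nose 12 mm in diameter, 24 mm long, chamfered end, below a round handle 22 mm in diameter, 80 mm long; the step is the shoulder. At first the nose is loose in a 16 mm hole and the shoulder rests on the block. This point: on the axis, 55 mm above the shoulder, 79 mm above the nose end, where to grip from above. z to the handle's top.
- pin_tip (a point): Centre of the end of the pin's nose; z along the pin, towards the handle.
- eyelet (a point): Centre of the 16 mm hole in the pan's ear, at the ear's upper face. The ear is 50 x 50 x 8 mm, at the foot of the pan's short -y side. z up along the hole, x and y as the pan. Right under it is an 18 mm hole through the 20 mm base plate. With the pin home the shoulder rests on the ear: nose end 24 mm below this point, the pin's grip point 55 mm above it.
- pan: Heavy grey cast pan (0.9 kg), loose on a dark steel base plate (190 x 290 x 20 mm) fixed to the bench. Rim 150 mm (its x) by 190 mm (its y), 36 mm high. Origin: centre of its underside, 20 mm above the bench; z up. The eyelet is at (0, -125, 8) mm. Plate, pan and tray lie turned together.
- tray_mid (a point): Centre of the pressed-steel tray, 15 mm above its underside (44 mm above the bench at first); axes as the tray, z to its open side. It sticks: near each corner a spring catch in the pan's long walls grips a bead on the tray; each takes about 2 N to pull off and lets go once that corner has risen some 6 to 10 mm, so that one corner at a time pulls least on the pan.
- tray: The tray (200 to 310 g), nested in the pan, open side up. Origin: centre of its underside; x, y as the pan at first. Flange 150 x 190 mm, 3 mm thick, resting on the pan's rim: underside 27 mm above the tray's underside, top face 59 mm above the bench at first. Below the flange it is about 6 mm clear of the pan's walls all round.
- lug (a point): Upright pull lug on the tray's +x +y corner: a plate 8 mm thick, 30 mm wide, 40 mm tall, standing on the flange. Its thickness lies along the tray's diagonal, direction (0.620, 0.785) in the tray's x, y: pinch it from above with one finger inside the tray, one outside. This point: middle of width and thickness, 24 mm above the flange's top face, where to grip; axes as the tray.
- lug_corner (a point): Corner point of the tray's flange at the lug, on the flange's underside, at (75, 95) mm from the tray's centre in its x, y; axes as the tray.
- far_corner (a point): The opposite corner point of the flange, on its underside, at (-75, -95) mm; the tray can be tipped up about this point. Axes as the tray.
- wrench: Bystander: steel wrench lying on the bench; leave alone.
- can: Bystander: closed can 60 mm in diameter, 100 mm tall; leave alone. Origin at the centre of its underside.
- hub: Bystander: dark steel ring 70 mm in diameter, 25 mm high; leave alone. Origin at the centre of its underside.
Things that resemble listed ones, but are neither listed nor needed, are in the scene too. Of the things shaped like the tray, the bare steel one is meant.

How it is judged (in metres and radians):
On the way, in this order (a step that is already met when the one before it is completed fails the run):
1. the pin is through the eyelet with its shoulder on the ear (horizontal distance between pin_tip and eyelet below 0.007 m and z of pin_tip in the frame of pan below -0.008 m and angle between pin_tip's own z axis and vertical below 0.2 rad), for 0.2 s.
2. the lug's corner of the tray is raised 20 mm or more while the opposite corner is within 8 mm of its place, pin in, pan flat (all of step 1 and z of lug_corner in the frame of pan above 0.056 m and z of far_corner in the frame of pan below 0.044 m and angle between pan's own z axis and vertical below 0.06 rad), for 0.1 s.
At the end, for the whole second after the job is handed in: The gripper holds the tray still, its centre 160 to 300 mm above the bench, level within 0.2 rad, open side up; the pan is flat on the plate within 15 mm of where it was; the pin stands in the eyelet, its axis within 7 mm of the hole's centre and its shoulder within 8 mm of the ear (all of step 1 and height (world z) of tray_mid between 0.16 and 0.3 m and angle between tray_mid's own z axis and vertical below 0.2 rad and linear speed of tray below 0.03 m/s and contact force between the fingers and tray above 1 N and distance of pan from where it was at the start of the episode below 0.015 m and angle between pan's own z axis and vertical below 0.05 rad); the arm keeps its last pose, push and grip.
It fails at once if the pan is lifted, tipped or dragged (more than 30 mm or 0.2 rad) (distance of pan from where it was at the start of the episode above 0.03 m or angle between pan's own z axis and vertical above 0.2 rad).
It fails at once if a bystander is moved more than 20 mm (distance of any of wrench, can, hub from where it was at the start of the episode above 0.02 m).
It also fails if it takes over 61 s, if anything falls off the work surface, if the arm or the gripper's body presses on something with over 40 N, if the wrist force passes 120 N, or if a joint passes its speed limit or range.

## Working session

There is one attempt and no reset: what is moved stays moved. The work goes in short steps, Python scripts to look and compute and a shell command to move; the robot and the scene stay as the last step left them, time stands still between calls to the robot, and variables do not carry over. Pictures are saved under pics/ and viewed, and the job is handed in when it is done.

```bash
mkdir -p pics; cat > h.py <<'E'
import numpy as np, cv2
from cell import env
from scipy.spatial.transform import Rotation as R
def cam(n):
    c=env.read_camera(n); h=c["img"].shape[0]
    f=h/2/np.tan(np.radians(c["vertical_fov"])/2)
    c["K"]=np.array([[f,0,c["cx"]],[0,f,c["cy"]],[0,0,1]]); c["D"]=np.array(c["distortion"],float)
    c["T"]=np.linalg.inv(np.array(c["world_to_cam"])); return c
def rays(c,px):
    px=np.asarray(px,float).reshape(-1,1,2)
    u=cv2.undistortPoints(px,c["K"],c["D"]).reshape(-1,2)
    d=np.c_[u[:,0],-u[:,1],-np.ones(len(u))]
    return c["T"][:3,3], d@c["T"][:3,:3].T
def onplane(c,px,z):
    o,d=rays(c,px); return o+d*((z-o[2])/d[:,2])[:,None]
def cloud(c):
    h,w=c["range_z"].shape; v,u=np.mgrid[:h,:w]
    o,d=rays(c,np.c_[u.ravel(),v.ravel()])
    P=o+d*c["range_z"].reshape(-1,1); P[c["range_z"].ravel()==0]=np.nan
    return P.reshape(h,w,3)
def proj(c,p):
    q=np.c_[np.atleast_2d(p),np.ones(len(np.atleast_2d(p)))]@np.array(c["world_to_cam"]).T
    q=q[:,:3]*[1,-1,-1]
    return cv2.projectPoints(q.reshape(-1,1,3),np.zeros(3),np.zeros(3),c["K"],c["D"])[0].reshape(-1,2)
def save(n,im,s=1.5):
    cv2.imwrite("pics/"+n+".png",cv2.resize(im[:,:,::-1],None,fx=s,fy=s))
E
python3 - <<'E'
from h import *
o=env.get_obs(); print({k:np.round(v,3) for k,v in o.items()},env.tip_reach)
for n in ["scene","side","wrist"]:
    c=cam(n); save(n+"0",c["img"]); print(n,c["K"][0,0],c["D"],c["T"][:3,3].round(3))
E
```

```text
{'time_s': np.float64(0.0), 'qpos': array([-68.176,  18.439,  -4.016,  83.175,   1.297,  78.542,  -3.26 ]), 'joint_velocities': array([-0.013,  0.078,  0.01 , -0.119, -0.014, -0.033, -0.054]), 'effort': array([ 0.0000e+00, -4.9129e+01, -4.0400e-01, -3.1253e+01, -6.4000e-02,
        4.3000e-02,  0.0000e+00]), 'tool_pos': array([0.233, 0.606, 0.201]), 'tool_rot': array([-1.79889e+02,  7.00000e-03,  1.58986e+02]), 'force': array([-0.035,  0.01 ,  0.265]), 'wrist_torque': array([ 0.003, -0.009,  0.033]), 'grip_width': np.float64(0.087)} 0.014
scene 381.3949891003706 [-0.07299621  0.          0.          0.          0.        ] [0.932 0.588 0.769]
side 369.9604377412279 [-0.03589498  0.          0.          0.          0.        ] [0.393 0.595 0.829]
wrist 345.8746332540951 [0.02139609 0.         0.         0.         0.        ] [0.166 0.634 0.383]
```

View pics/scene0.png

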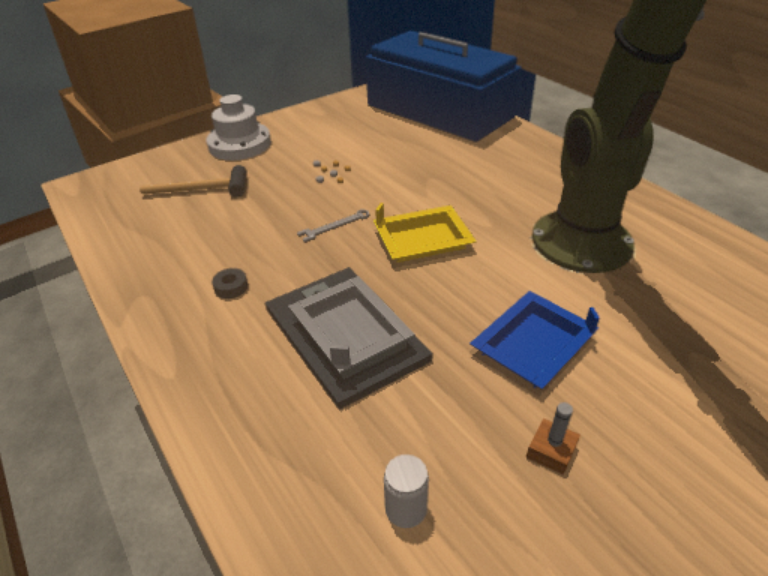

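View pics/side0.png

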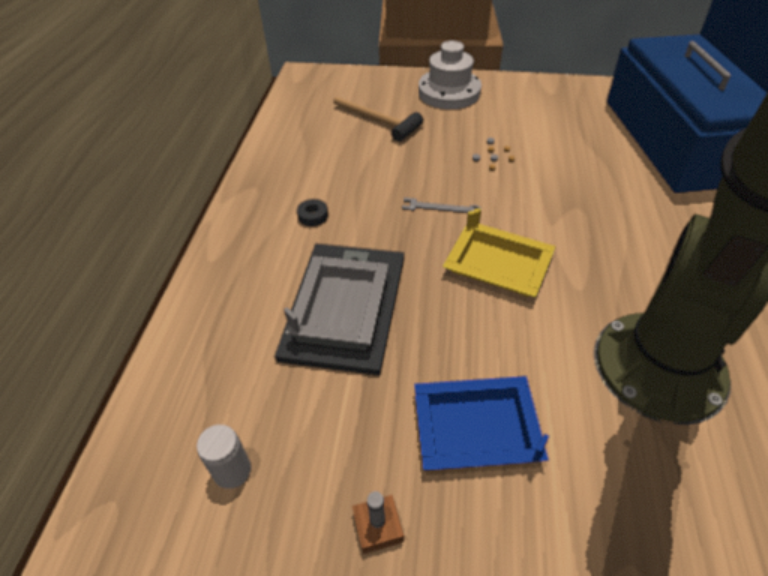

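View pics/wrist0.png

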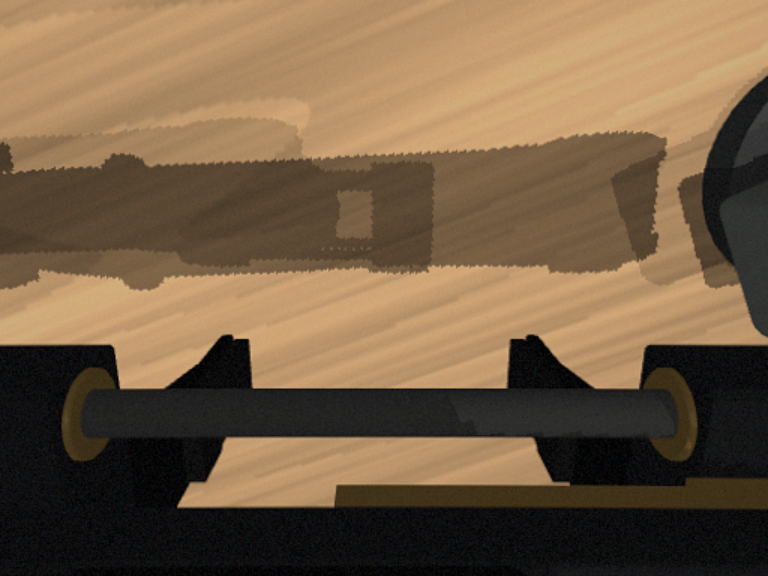

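Scene (768x576 view): the candidates for the tray are grey (350,325), yellow (425,235) and blue (540,340). The grey one is bare steel and lies in a pan on a dark plate with an ear at (316,290), so it fits. The pin stands in the block at (560,425), the can is at (407,490), the hub at (230,283) and the wrench at (335,225).

```bash
python3 - <<'E'
from h import *
for n,(x0,y0,x1,y1) in dict(scene=(165,170,300,275),side=(175,155,280,255)).items():
    c=cam(n); P=cloud(c); np.savez(n+"0.npz",img=c["img"],P=P,K=c["K"],D=c["D"],T=c["T"],w=c["world_to_cam"])
    save(n+"_crop",c["img"][y0:y1,x0:x1],5.5)
    for nm,(u,v) in (dict(can=(271,308),pin=(376,272),block=(360,298),ear=(211,193),lug=(228,233),tray=(233,215),hub=(155,183),flange=(250,240)) if n=="scene" else dict(can=(147,290),pin=(250,332),ear=(237,171),lug=(194,212),tray=(228,205))).items():
        print(n,nm,P[v,u].round(3))
E
```

```text
scene can [0.685 0.261 0.1  ]
scene pin [0.46  0.33  0.112]
scene block [0.483 0.325 0.029]
scene ear [ 0.571 -0.184  0.028]
scene lug [0.645 0.037 0.097]
scene tray [ 0.572 -0.062  0.034]
scene hub [ 0.684 -0.337  0.02 ]
scene flange [0.584 0.036 0.029]
side can [0.693 0.262 0.099]
side pin [0.458 0.33  0.112]
side ear [ 0.574 -0.182  0.028]
side lug [0.644 0.038 0.093]
side tray [ 0.576 -0.041  0.035]
```

```bash
python3 - <<'E'
import numpy as np,cv2
a=np.load("scene0.npz");b=np.load("side0.npz")
for n,a,(x0,y0,x1,y1) in (("scenepin",a,(340,260,400,320)),("sidepin",b,(225,320,280,375))):
    cv2.imwrite(f"pics/{n}.png",cv2.resize(a["img"][y0:y1,x0:x1,::-1],None,fx=9,fy=9))
E
```

```text
(no output)
```

View pics/scene_crop.png

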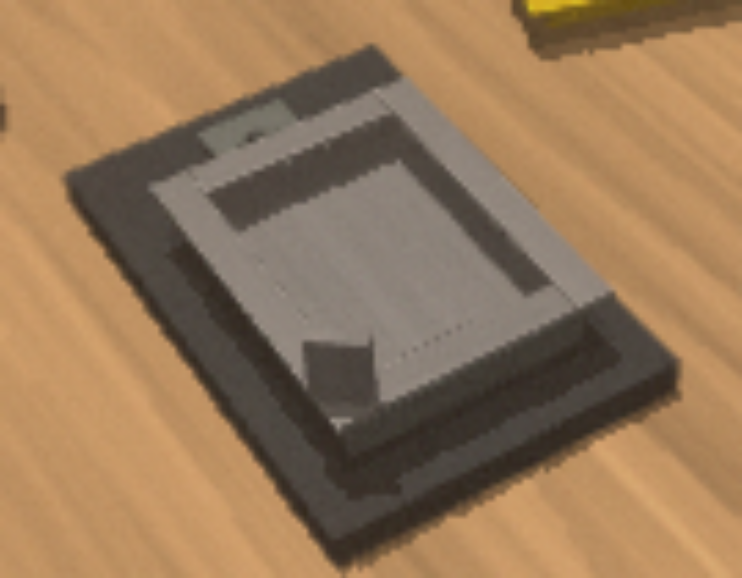

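View pics/side_crop.png

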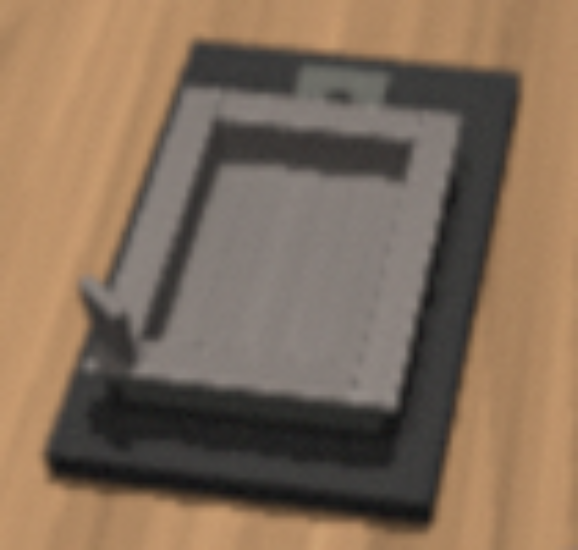

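View pics/scenepin.png

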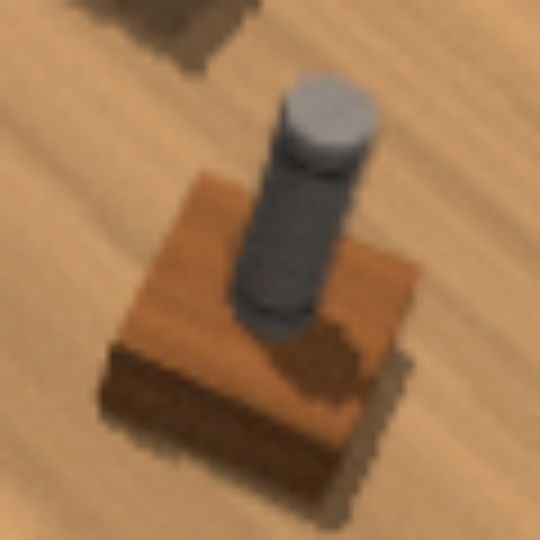

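View pics/sidepin.png

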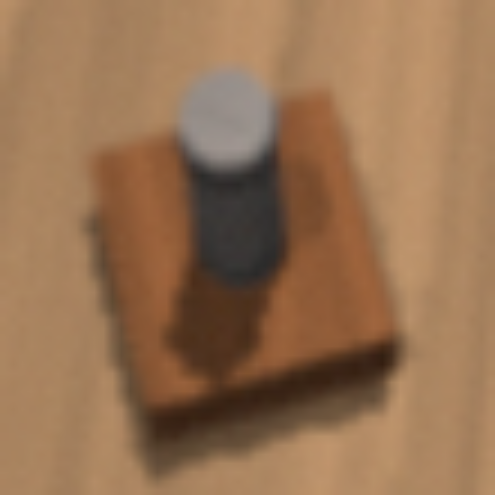

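```bash
python3 - <<'E'
from h import *
def rect(Q):
    (c,(w,h),a)=cv2.minAreaRect((Q*1000).astype(np.float32)); return np.round(c,1),round(w,1),round(h,1),round(a,2)
px=dict(scene=dict(top=(376.4,272.0),hole=(210.6,194.2)),side=dict(top=(249.9,332.7),hole=(236.5,172.0)))
for n in px:
    z=np.load(n+"0.npz"); P=z["P"]; c=dict(K=z["K"],D=z["D"],T=z["T"])
    print(n,"pintop",onplane(c,[px[n]["top"]],.11).round(4),"hole",onplane(c,[px[n]["hole"]],.026).round(4))
    # tray flange by range
    m=(abs(P[...,2]-.0585)<.004)&(abs(P[...,0]-.57)<.2)&(abs(P[...,1]+.06)<.2)
    k,l,s,ce=cv2.connectedComponentsWithStats(m.astype(np.uint8)); i=1+np.argmax(s[1:,4])
    print("flange",rect(P[l==i][:,:2]),np.median(P[l==i][:,2]))
    m=(P[...,2]>.066)&(P[...,2]<.11)&(abs(P[...,0]-.57)<.15)&(abs(P[...,1]+.03)<.15)
    Q=P[m]; print("lug",len(Q),Q.mean(0),Q.max(0))
    Q=Q[Q[:,2]>.092];print("lugtop",rect(Q[:,:2]))
    # pin cap
    m=(P[...,2]>.1075)&(P[...,2]<.115)&(abs(P[...,0]-.46)<.04)&(abs(P[...,1]-.33)<.04)
    print("cap",P[m].mean(0).round(4),m.sum(), "mid",((P[m].max(0)+P[m].min(0))/2).round(4))
    # ear colour: greenish
    I=z["img"]; hs=cv2.cvtColor(I,cv2.COLOR_RGB2HSV)
    m=(abs(P[...,2]-.028)<.004)&(abs(P[...,0]-.57)<.04)&(P[...,1]<-.16)&(P[...,1]>-.23)&(I[...,1].astype(int)>I[...,0])&(hs[...,2]>75)
    print("ear",m.sum(),rect(P[m][:,:2]),P[m].mean(0).round(4))
    d=(I.mean(2)<130)
    m=(abs(P[...,2]-.02)<.004)&(abs(P[...,0]-.57)<.2)&(abs(P[...,1]+.06)<.22)&d
    print("plate",rect(P[m][:,:2]))
E
```

```text
scene pintop [[0.458  0.3298 0.11  ]] hole [[ 0.5743 -0.182   0.026 ]]
flange (array([579.9, -48.7]), 193.9, 151.5, 87.78) 0.059264486074580736
lug 147 [0.64806123 0.03244185 0.08617199] [0.6600779  0.04215735 0.10238558]
lugtop (array([647.3,  31.4]), 10.5, 29.0, 54.85)
cap [0.4589 0.3307 0.1108] 78 mid [0.459  0.3303 0.111 ]
ear 0 (array([0., 0.]), 0.0, 0.0, 0.0) [nan nan nan]
plate (array([520. , -53.1]), 330.6, 311.7, 87.73)
side pintop [[0.4586 0.331  0.11  ]] hole [[ 0.5752 -0.1792  0.026 ]]
flange (array([580.7, -48.3]), 194.4, 150.5, 87.77) 0.059855986952735196
lug 84 [0.64592925 0.03469157 0.08770435] [0.66008066 0.04313118 0.10291417]
lugtop (array([647.9,  31.8]), 7.0, 30.3, 48.18)
cap [0.4587 0.3316 0.1106] 91 mid [0.4586 0.3311 0.1114]
ear 16 (array([ 574.8, -187.6]), 19.5, 46.0, 87.74) [ 0.5773 -0.1873  0.0296]
plate (array([520.7, -51.8]), 330.7, 313.6, 87.17)<stdin>:21: RuntimeWarning: Mean of empty slice.
  ret = um.true_divide(
```

Both views agree: tray centre is (0.580,-0.0485) with yaw −2.2°, lug (0.6475,0.0316), pin axis (0.4586,0.3305), and the computed eyelet (0.5755,-0.1734). The dark sliver seen beyond the flange matches the eyelet. The crops confirm the bare steel tray, with an ear and hole at crop px (253,135) and a lug at (340,370). I'll turn the jaws to the pan's x first.

```bash
cat > go.py <<'E'
import sys
from h import *
def rep(target=None,yaw=None,o=None):
    o=env.get_obs(); p=np.array(o["tool_pos"]); r=R.from_euler("xyz",o["tool_rot"],degrees=True)
    print("t %.2f"%o["time_s"],"p",p.round(4),"rpy",np.round(o["tool_rot"],2),"F",np.round(o["force"],1),"M",np.round(o["wrist_torque"],2),"w %.4f"%o["grip_width"],"q",np.round(o["qpos"],1))
    if target is not None: print(" tool shift mm",(r.inv().apply(np.array(target)-p)*1000).round(1), "err",((np.array(target)-p)*1000).round(1))
    if yaw is not None:
        t=R.from_euler("xyz",[180,0,yaw],degrees=True); print(" rotvec",np.degrees((r.inv()*t).as_rotvec()).round(2))
if __name__=="__main__":
    a=[float(x) for x in sys.argv[1:]]; rep(a[:3] if len(a)>=3 else None,a[3] if len(a)>3 else None)
E
python3 -m pendant '[{"rz":6,"jaw":60},{"rz":6,"jaw":60},{"rz":6,"jaw":60},{"rz":6,"jaw":60},{"rz":6,"jaw":60},{"rz":6,"jaw":60},{"rz":6,"jaw":60},{"rz":6,"jaw":60},{"rz":6,"jaw":60},{"rz":6,"jaw":60},{"rz":6,"jaw":60},{"rz":5.2,"jaw":60},{"jaw":60},{"jaw":60}]' 20; python3 go.py 0.4586 0.3305 0.2 87.8
```

```text
t 0.25 p [0.2331 0.6065 0.2019] rpy [-1.7995e+02  1.0000e-02  1.5898e+02] F [0.2 0.8 0.6] M [ 0.02  0.01 -0.01] w 0.0869 q [-68.2  18.4  -4.   83.1   1.3  78.5  -3.3]
 tool shift mm [-309.5 -176.7    2.1] err [ 225.5 -276.    -1.9]
 rotvec [-4.000e-02  4.000e-02  7.118e+01]invalid input at $[0]: expected keys rx, ry, rz, tx, ty, tz, jaw
```

All keys are needed in each row.

```bash

python3 -m pendant '[{"rx":0,"ry":0,"rz":6,"tx":0,"ty":0,"tz":0,"jaw":60},{"rx":0,"ry":0,"rz":6,"tx":0,"ty":0,"tz":0,"jaw":60},{"rx":0,"ry":0,"rz":6,"tx":0,"ty":0,"tz":0,"jaw":60},{"rx":0,"ry":0,"rz":6,"tx":0,"ty":0,"tz":0,"jaw":60},{"rx":0,"ry":0,"rz":6,"tx":0,"ty":0,"tz":0,"jaw":60},{"rx":0,"ry":0,"rz":6,"tx":0,"ty":0,"tz":0,"jaw":60},{"rx":0,"ry":0,"rz":6,"tx":0,"ty":0,"tz":0,"jaw":60},{"rx":0,"ry":0,"rz":6,"tx":0,"ty":0,"tz":0,"jaw":60},{"rx":0,"ry":0,"rz":6,"tx":0,"ty":0,"tz":0,"jaw":60},{"rx":0,"ry":0,"rz":6,"tx":0,"ty":0,"tz":0,"jaw":60},{"rx":0,"ry":0,"rz":6,"tx":0,"ty":0,"tz":0,"jaw":60},{"rx":0,"ry":0,"rz":5.2,"tx":0,"ty":0,"tz":0,"jaw":60},{"rx":0,"ry":0,"rz":0,"tx":0,"ty":0,"tz":0,"jaw":60},{"rx":0,"ry":0,"rz":0,"tx":0,"ty":0,"tz":0,"jaw":60}]' 20; python3 go.py 0.4586 0.3305 0.2 87.8
```

```text
time_s: 1.42
tool_pos: [0.233, 0.6067, 0.2023]
tool_rot: [180.0, 0.0, 87.9]
force: [0.4, -0.7, -0.7]
grip_width: 0.0597
t 1.42 p [0.233  0.6067 0.2023] rpy [1.800e+02 2.000e-02 8.794e+01] F [ 0.4 -0.7 -0.7] M [-0.11  0.06  0.04] w 0.0597 q [-75.4  18.2   5.2  83.4  -1.6  78.4 -72.2]
 tool shift mm [-267.9  235.4    2.4] err [ 225.6 -276.2   -2.3]
 rotvec [0.   0.02 0.14]
```

```bash

python3 -m pendant '[{"rx":0,"ry":0,"rz":0,"tx":-22.3,"ty":19.6,"tz":0,"jaw":60},{"rx":0,"ry":0,"rz":0,"tx":-22.3,"ty":19.6,"tz":0,"jaw":60},{"rx":0,"ry":0,"rz":0,"tx":-22.3,"ty":19.6,"tz":0,"jaw":60},{"rx":0,"ry":0,"rz":0,"tx":-22.3,"ty":19.6,"tz":0,"jaw":60},{"rx":0,"ry":0,"rz":0,"tx":-22.3,"ty":19.6,"tz":0,"jaw":60},{"rx":0,"ry":0,"rz":0,"tx":-22.3,"ty":19.6,"tz":0,"jaw":60},{"rx":0,"ry":0,"rz":0,"tx":-22.3,"ty":19.6,"tz":0,"jaw":60},{"rx":0,"ry":0,"rz":0,"tx":-22.3,"ty":19.6,"tz":0,"jaw":60},{"rx":0,"ry":0,"rz":0,"tx":-22.3,"ty":19.6,"tz":0,"jaw":60},{"rx":0,"ry":0,"rz":0,"tx":-22.3,"ty":19.6,"tz":0,"jaw":60},{"rx":0,"ry":0,"rz":0,"tx":-22.3,"ty":19.6,"tz":0,"jaw":60},{"rx":0,"ry":0,"rz":0,"tx":-22.3,"ty":19.6,"tz":0,"jaw":60},{"rx":0,"ry":0,"rz":0,"tx":0,"ty":0,"tz":0,"jaw":60},{"rx":0,"ry":0,"rz":0,"tx":0,"ty":0,"tz":0,"jaw":60}]' ; python3 go.py 0.4586 0.3305 0.085 87.8; python3 - <<'E'
from h import *
c=cam("wrist"); save("wrist1",c["img"]); P=cloud(c)
m=(P[...,2]>.105)&(P[...,2]<.115)&(abs(P[...,0]-.46)<.05)&(abs(P[...,1]-.33)<.05)
print(m.sum(),P[m].mean(0))
print(proj(c,[[.4586,.3305,.11],[.4586,.3305,.08]]).round(1))
E
```

```text
time_s: 2.58
tool_pos: [0.4593, 0.3283, 0.2027]
tool_rot: [180.0, -0.0, 87.6]
force: [0.0, 0.2, -0.4]
grip_width: 0.0602
t 2.58 p [0.4593 0.3283 0.2027] rpy [179.97  -0.    87.64] F [ 0.   0.2 -0.4] M [-0.05  0.04  0.02] w 0.0602 q [-54.2   7.9  17.6  96.2  -2.4  76.2 -38.5]
 tool shift mm [  2.2  -0.8 117.7] err [  -0.7    2.2 -117.7]
 rotvec [ 0.03 -0.   -0.16]
537 [0.45962024 0.3320137  0.10931547]
[[251.  185.5]
 [251.2 177.1]]
```

View pics/wrist1.png

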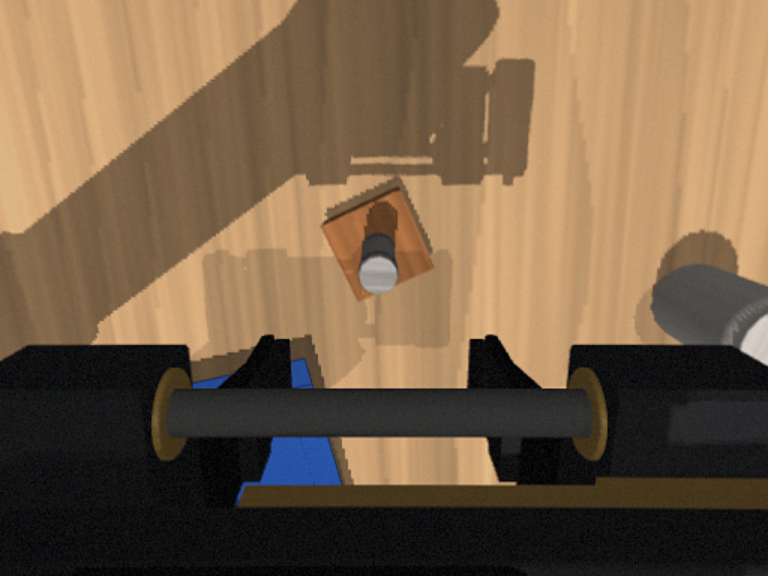

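The wrist view shows the pin cap at (378,273), centred between the jaws, about 1 mm from the estimate. I'll descend.

```bash

python3 -m pendant '[{"rx":0,"ry":0,"rz":0,"tx":2.9,"ty":-0.3,"tz":20,"jaw":60},{"rx":0,"ry":0,"rz":0,"tx":0,"ty":0,"tz":20,"jaw":60},{"rx":0,"ry":0,"rz":0,"tx":0,"ty":0,"tz":20,"jaw":60},{"rx":0,"ry":0,"rz":0,"tx":0,"ty":0,"tz":20,"jaw":60},{"rx":0,"ry":0,"rz":0,"tx":0,"ty":0,"tz":20,"jaw":60},{"rx":0,"ry":0,"rz":0,"tx":0,"ty":0,"tz":19.7,"jaw":60},{"rx":0,"ry":0,"rz":0,"tx":0,"ty":0,"tz":0,"jaw":60},{"rx":0,"ry":0,"rz":0,"tx":0,"ty":0,"tz":0,"jaw":15},{"rx":0,"ry":0,"rz":0,"tx":0,"ty":0,"tz":0,"jaw":15},{"rx":0,"ry":0,"rz":0,"tx":0,"ty":0,"tz":0,"jaw":15},{"rx":0,"ry":0,"rz":0,"tx":0,"ty":0,"tz":0,"jaw":15},{"rx":0,"ry":0,"rz":0,"tx":0,"ty":0,"tz":0,"jaw":15},{"rx":0,"ry":0,"rz":0,"tx":0,"ty":0,"tz":0,"jaw":15},{"rx":0,"ry":0,"rz":0,"tx":0,"ty":0,"tz":0,"jaw":15}]' 35; python3 go.py 0.459 0.331 0.083 87.8
```

```text
time_s: 3.8
tool_pos: [0.4579, 0.3333, 0.0832]
tool_rot: [180.0, -0.0, 87.8]
force: [-0.7, -0.0, 0.7]
grip_width: 0.0211
t 3.80 p [0.4579 0.3333 0.0832] rpy [ 1.7996e+02 -4.0000e-02  8.7780e+01] F [-0.7 -0.   0.7] M [-0.09 -0.06 -0.01] w 0.0211 q [-53.8  13.5  17.1 104.2  -4.4  62.9 -37.3]
 tool shift mm [-2.3  1.2  0.2] err [ 1.1 -2.3 -0.2]
 rotvec [ 0.04 -0.04 -0.02]
```

```bash

python3 -m pendant '[{"rx":0,"ry":0,"rz":0,"tx":0,"ty":0,"tz":-10,"jaw":15},{"rx":0,"ry":0,"rz":0,"tx":0,"ty":0,"tz":-15,"jaw":15},{"rx":0,"ry":0,"rz":0,"tx":0,"ty":0,"tz":-25,"jaw":15},{"rx":0,"ry":0,"rz":0,"tx":0,"ty":0,"tz":-30,"jaw":15},{"rx":0,"ry":0,"rz":0,"tx":0,"ty":0,"tz":-30,"jaw":15},{"rx":0,"ry":0,"rz":0,"tx":0,"ty":0,"tz":-30,"jaw":15},{"rx":0,"ry":0,"rz":0,"tx":0,"ty":0,"tz":-25,"jaw":15},{"rx":0,"ry":0,"rz":0,"tx":0,"ty":0,"tz":0,"jaw":15}]' ; python3 go.py 0.5755 -0.1734 0.248 87.8
```

```text
time_s: 4.47
tool_pos: [0.46, 0.3348, 0.2546]
tool_rot: [179.6, -0.4, 87.8]
force: [1.2, -0.2, -0.1]
grip_width: 0.0202
t 4.47 p [0.46   0.3348 0.2546] rpy [179.58  -0.42  87.77] F [ 1.2 -0.2 -0.1] M [-0.05  0.01 -0.01] w 0.0202 q [-54.7   6.7  17.6  91.6  -2.1  81.4 -39.1]
 tool shift mm [-503.3  135.1    3.9] err [ 115.5 -508.2   -6.6]
 rotvec [ 0.42 -0.42 -0.03]
```

```bash
python3 - <<'E'
from h import *
c=cam("side"); save("side2",c["img"]);c=cam("wrist"); save("wrist2",c["img"])
E
python3 go.py
```

```text
t 4.57 p [0.458  0.3334 0.249 ] rpy [ 1.7992e+02 -9.0000e-02  8.7780e+01] F [ 0.3 -0.6 -2.5] M [-0.12  0.05 -0.01] w 0.0202 q [-54.7   6.9  17.6  92.   -2.1  81.3 -39.1]
```

View pics/side2.png

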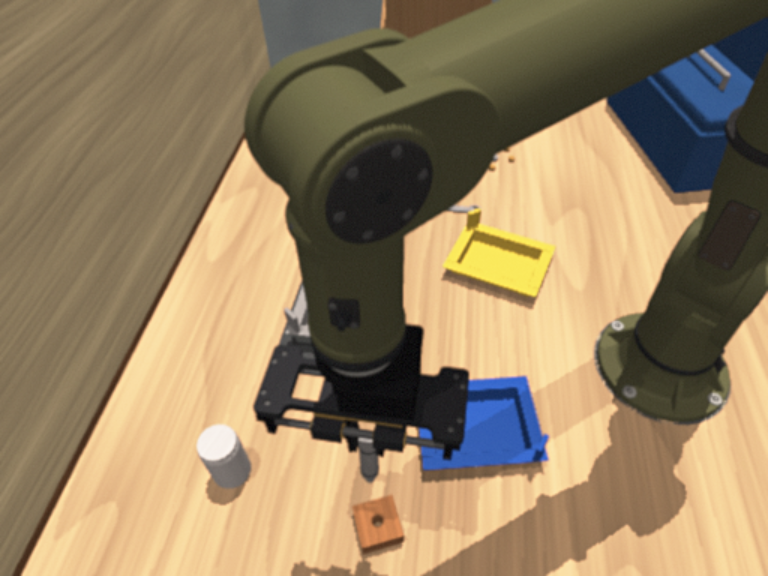

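View pics/wrist2.png

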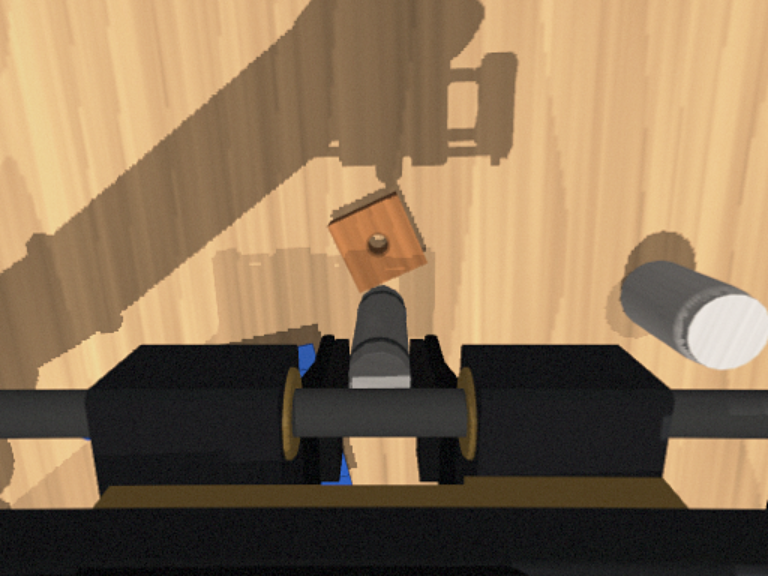

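Pin is held (side view: nose at (370,475), block hole empty). Carrying it to above the eyelet.

```bash

python3 -m pendant '[{"rx":0,"ry":0,"rz":0,"tx":-15,"ty":4,"tz":0,"jaw":15},{"rx":0,"ry":0,"rz":0,"tx":-31.4,"ty":8.6,"tz":0,"jaw":15},{"rx":0,"ry":0,"rz":0,"tx":-31.4,"ty":8.6,"tz":0,"jaw":15},{"rx":0,"ry":0,"rz":0,"tx":-31.4,"ty":8.6,"tz":0,"jaw":15},{"rx":0,"ry":0,"rz":0,"tx":-31.4,"ty":8.6,"tz":0,"jaw":15},{"rx":0,"ry":0,"rz":0,"tx":-31.4,"ty":8.6,"tz":0,"jaw":15},{"rx":0,"ry":0,"rz":0,"tx":-31.4,"ty":8.6,"tz":0,"jaw":15},{"rx":0,"ry":0,"rz":0,"tx":-31.4,"ty":8.6,"tz":0,"jaw":15},{"rx":0,"ry":0,"rz":0,"tx":-31.4,"ty":8.6,"tz":0,"jaw":15},{"rx":0,"ry":0,"rz":0,"tx":-31.4,"ty":8.6,"tz":0,"jaw":15},{"rx":0,"ry":0,"rz":0,"tx":-31.4,"ty":8.6,"tz":0,"jaw":15},{"rx":0,"ry":0,"rz":0,"tx":-31.4,"ty":8.6,"tz":0,"jaw":15},{"rx":0,"ry":0,"rz":0,"tx":-31.4,"ty":8.6,"tz":0,"jaw":15},{"rx":0,"ry":0,"rz":0,"tx":-31.4,"ty":8.6,"tz":0,"jaw":15},{"rx":0,"ry":0,"rz":0,"tx":-31.4,"ty":8.6,"tz":0,"jaw":15},{"rx":0,"ry":0,"rz":0,"tx":-31.4,"ty":8.6,"tz":0,"jaw":15},{"rx":0,"ry":0,"rz":0,"tx":-15,"ty":4,"tz":0,"jaw":15},{"rx":0,"ry":0,"rz":0,"tx":0,"ty":0,"tz":0,"jaw":15},{"rx":0,"ry":0,"rz":0,"tx":0,"ty":0,"tz":0,"jaw":15}]' ; python3 go.py 0.5755 -0.1734 0.248 87.8
python3 - <<'E'
from h import *
for n in ("side","wrist","scene"):
    c=cam(n); save(n+"3",c["img"]); np.savez(n+"3.npz",img=c["img"],P=cloud(c),K=c["K"],D=c["D"],T=c["T"])
E
python3 go.py
```

```text
time_s: 6.15
tool_pos: [0.5732, -0.1747, 0.246]
tool_rot: [-179.8, -0.0, 87.6]
force: [-0.2, 0.8, -1.9]
grip_width: 0.02
t 6.15 p [ 0.5732 -0.1747  0.246 ] rpy [-179.78   -0.     87.56] F [-0.2  0.8 -1.9] M [-0.04  0.05 -0.01] w 0.0200 q [-21.3  13.4  42.7  88.1  -9.1  82.2  19.5]
 tool shift mm [ 1.4  2.3 -2. ] err [2.3 1.3 2. ]
 rotvec [-0.22 -0.   -0.24]
t 6.30 p [ 0.5746 -0.1711  0.2468] rpy [-1.799e+02 -8.000e-02  8.789e+01] F [ 0.3 -0.1 -1.1] M [-0.07  0.01  0.03] w 0.0196 q [-21.5  13.4  42.5  88.1  -9.1  82.2  19.4]
```

View pics/side3.png

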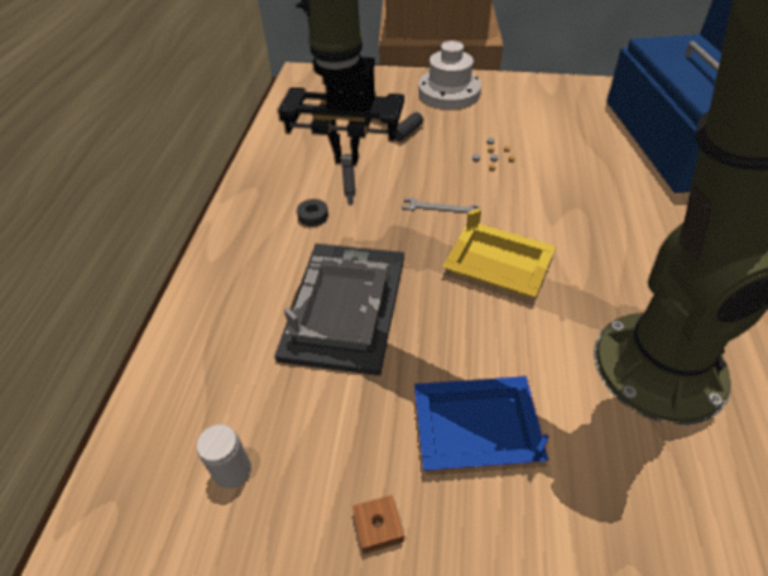

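View pics/wrist3.png

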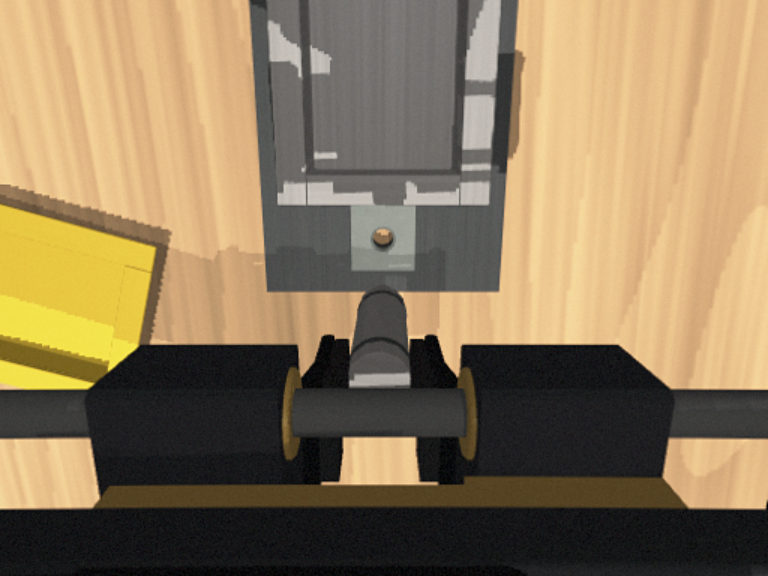

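View pics/scene3.png

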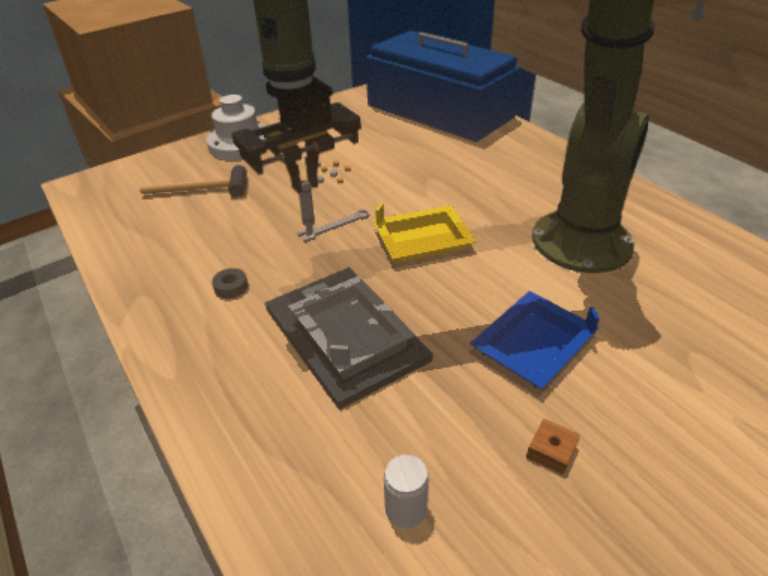

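```bash
python3 - <<'E'
from h import *
z=np.load("wrist3.npz"); c=dict(K=z["K"],D=z["D"],T=z["T"]); I=z["img"]
cv2.imwrite("pics/w3h.png",cv2.resize(I[130:260,215:295,::-1],None,fx=4.5,fy=4.5,interpolation=cv2.INTER_CUBIC))
# ear
hs=I.astype(int); m=((hs[...,1]>hs[...,0]+2)&(hs[...,1]>85)).astype(np.uint8); m[:, :200]=0;m[:,310:]=0;m[:130]=0;m[185:]=0
k,l,s,ce=cv2.connectedComponentsWithStats(m);print(s[:5])
for n,(x0,y0,x1,y1) in dict(scene=(180,100,230,170),side=(210,80,260,150)).items():
    I=np.load(n+"3.npz")["img"]; cv2.imwrite(f"pics/{n}3p.png",cv2.resize(I[y0:y1,x0:x1,::-1],None,fx=8,fy=8,interpolation=cv2.INTER_CUBIC))
E
```

```text
[[     0      0    512    384 194690]
 [   203    137      2      1      2]
 [   233    137     48     44   1453]
 [   289    137      1      1      1]
 [   200    139      1      1      1]]
```

View pics/w3h.png

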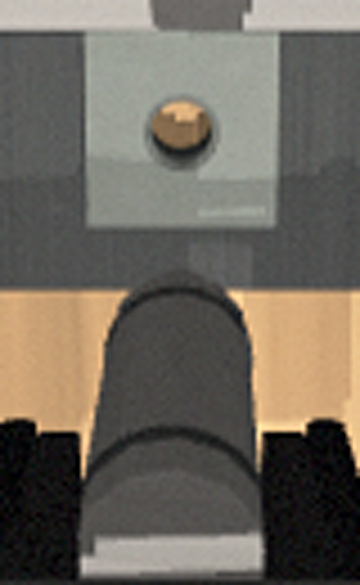

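View pics/scene3p.png

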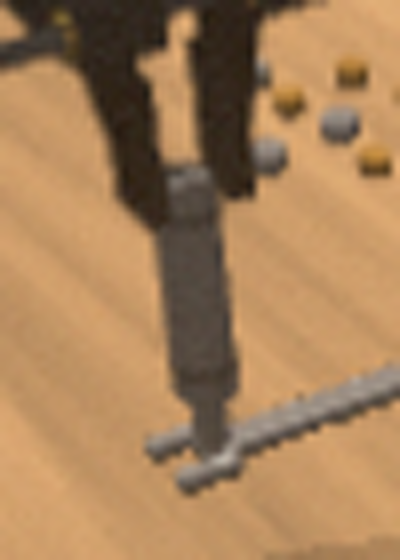

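View pics/side3p.png

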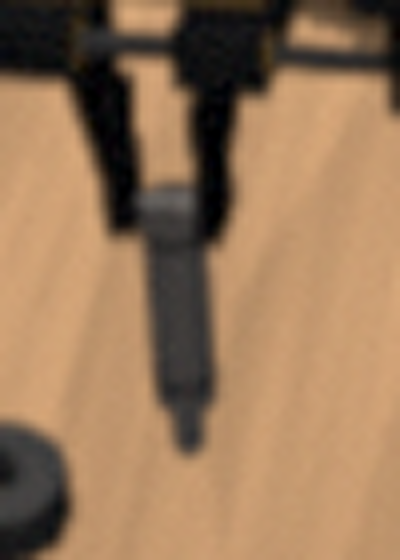

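```bash
cat >> h.py <<'E'
def tri(c1,p1,c2,p2):
    o1,d1=rays(c1,[p1]);o2,d2=rays(c2,[p2]);d1=d1[0];d2=d2[0]
    s=np.linalg.lstsq(np.c_[d1,-d2],o2-o1,rcond=None)[0]; a=o1+s[0]*d1;b=o2+s[1]*d2
    return (a+b)/2,np.linalg.norm(a-b)*1000
E
python3 - <<'E'
from h import *
L=lambda n:dict(np.load(n+"3.npz"))
s,d,w=L("scene"),L("side"),L("wrist")
f=lambda x,y,k,ox,oy:((x+.5)/k-.5+ox,(y+.5)/k-.5+oy)
for nm,a,b in (("tip",(211,452),(187,446)),("shoulder",(203,392),(186,400)),("top",(190,172),(167,193))):
    print(nm,tri(s,f(*a,8,180,100),d,f(*b,8,210,80)))
h=f(182,130,4.5,215,130); print("hole px",h,onplane(w,[h],.028).round(4))
print("ear edges",onplane(w,[f(85,228,4.5,215,130),f(276,228,4.5,215,130)],.028).round(4))
P=w["P"]; 
for v in (190,200,210,220,230,240,248,255): print(v,P[v,254].round(4))
m=(P[...,2]>.17)&(abs(P[...,0]-.574)<.03)&(abs(P[...,1]+.172)<.03); Q=P[m]; print(Q[:,2].min(),Q[:,2].max())
E
```

```text
tip (array([ 0.57541778, -0.17768049,  0.16909094]), np.float64(3.8139552778102765))
shoulder (array([ 0.57436131, -0.17860182,  0.19074606]), np.float64(0.5221135598783075))
top (array([ 0.57268432, -0.17125453,  0.27859573]), np.float64(2.9734089283625997))
hole px (255.05555555555554, 158.5) [[ 0.5766 -0.1705  0.028 ]]
ear edges [[ 0.55   -0.1957  0.028 ]
 [ 0.6004 -0.1977  0.028 ]]
190 [ 0.5752 -0.1688  0.1739]
200 [ 0.5754 -0.1638  0.2165]
210 [ 0.5754 -0.1636  0.2369]
220 [ 0.5753 -0.1638  0.2532]
230 [ 0.5753 -0.1636  0.2679]
240 [ 0.5752 -0.1667  0.2731]
248 [ 0.575  -0.1709  0.2731]
255 [ 0.5749 -0.1747  0.273 ]
0.1736276326977635 0.38164828403794815
```

Wrist view: hole at (383,237) → (0.5766,−0.1708), pin vertical, axis at about (0.5753,−0.1746) in the same view. I'll shift about (+1.2,+2.5) mm, go down to just above the ear and look again.

```bash

python3 -m pendant '[{"rx":0,"ry":0,"rz":0,"tx":2.5,"ty":1.1,"tz":10,"jaw":15},{"rx":0,"ry":0,"rz":0,"tx":0,"ty":0,"tz":20,"jaw":15},{"rx":0,"ry":0,"rz":0,"tx":0,"ty":0,"tz":25,"jaw":15},{"rx":0,"ry":0,"rz":0,"tx":0,"ty":0,"tz":25,"jaw":15},{"rx":0,"ry":0,"rz":0,"tx":0,"ty":0,"tz":20,"jaw":15},{"rx":0,"ry":0,"rz":0,"tx":0,"ty":0,"tz":20,"jaw":15},{"rx":0,"ry":0,"rz":0,"tx":0,"ty":0,"tz":10,"jaw":15},{"rx":0,"ry":0,"rz":0,"tx":0,"ty":0,"tz":0,"jaw":15},{"rx":0,"ry":0,"rz":0,"tx":0,"ty":0,"tz":0,"jaw":15},{"rx":0,"ry":0,"rz":0,"tx":0,"ty":0,"tz":0,"jaw":15}]' 
python3 - <<'E'
from h import *
from go import rep
for n in ("side","wrist","scene"):
    c=cam(n); np.savez(n+"4.npz",img=c["img"],P=cloud(c),K=c["K"],D=c["D"],T=c["T"]); rep()
    x0,y0,x1,y1=dict(wrist=(205,60,305,190),scene=(180,130,250,230),side=(200,110,270,200))[n]
    cv2.imwrite(f"pics/{n}4p.png",cv2.resize(c["img"][y0:y1,x0:x1,::-1],None,fx=4.5,fy=4.5,interpolation=cv2.INTER_CUBIC))
w=dict(np.load("wrist4.npz"));P=w["P"]
for v in range(90,250,12): print(v,P[v,254].round(4))
E
```

```text
time_s: 7.13
tool_pos: [0.5773, -0.1702, 0.119]
tool_rot: [179.9, 0.0, 87.8]
force: [0.3, -0.3, -0.4]
grip_width: 0.0205
t 7.18 p [ 0.5775 -0.1704  0.1193] rpy [1.7985e+02 1.0000e-02 8.7810e+01] F [ 0.4 -0.1 -1.3] M [-0.04  0.08 -0.03] w 0.0203 q [-20.1  18.5  41.1  97.8 -13.   68.4  22.1]
t 7.23 p [ 0.5774 -0.1705  0.1193] rpy [1.7985e+02 1.0000e-02 8.7800e+01] F [-1.1  0.1 -1.2] M [-0.08  0.03  0.01] w 0.0202 q [-20.1  18.5  41.1  97.8 -13.   68.4  22.1]
t 7.28 p [ 0.5773 -0.1704  0.1191] rpy [179.86   0.    87.79] F [ 0.  -0.3 -0.5] M [-0.1   0.03  0.04] w 0.0199 q [-20.1  18.5  41.1  97.8 -13.   68.4  22.1]
90 [ 0.5821 -0.0933  0.0313]
102 [ 0.5818 -0.102   0.0313]
114 [ 0.5815 -0.1109  0.0307]
126 [ 0.5811 -0.1192  0.0383]
138 [ 0.5808 -0.1258  0.0581]
150 [ 0.5804 -0.134   0.0592]
162 [ 0.5801 -0.1485  0.0277]
174 [ 0.5797 -0.1585  0.0273]
186 [ 5.793e-01 -1.758e-01 -4.000e-04]
198 [ 0.5792 -0.1616  0.0844]
210 [ 0.5791 -0.1613  0.1099]
222 [ 0.5789 -0.1614  0.1293]
234 [ 0.5788 -0.1615  0.1455]
246 [ 0.5786 -0.1677  0.1455]
```

View pics/wrist4p.png

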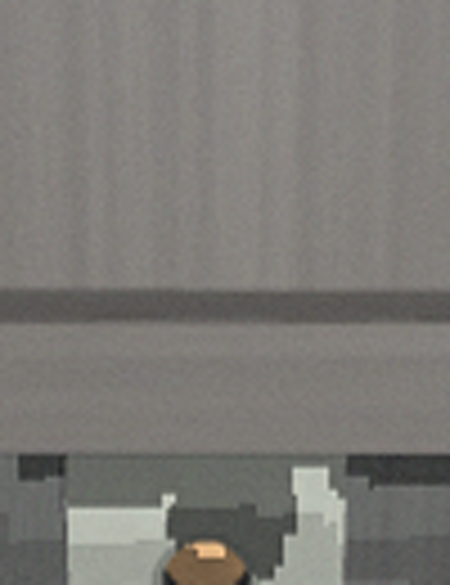

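View pics/scene4p.png

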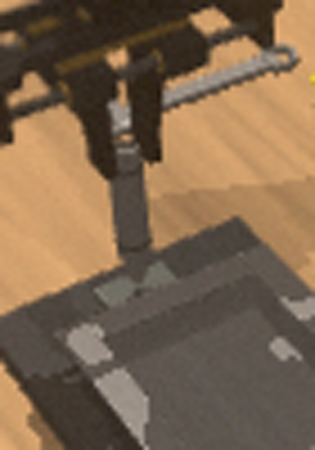

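View pics/side4p.png

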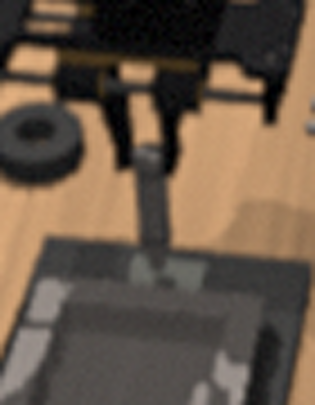

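```bash
python3 - <<'E'
from h import *
I=np.load("wrist4.npz")["img"]; cv2.imwrite("pics/w4b.png",cv2.resize(I[155:255,205:305,::-1],None,fx=6,fy=6,interpolation=cv2.INTER_CUBIC))
E
```

```text
(no output)
```

View pics/w4b.png

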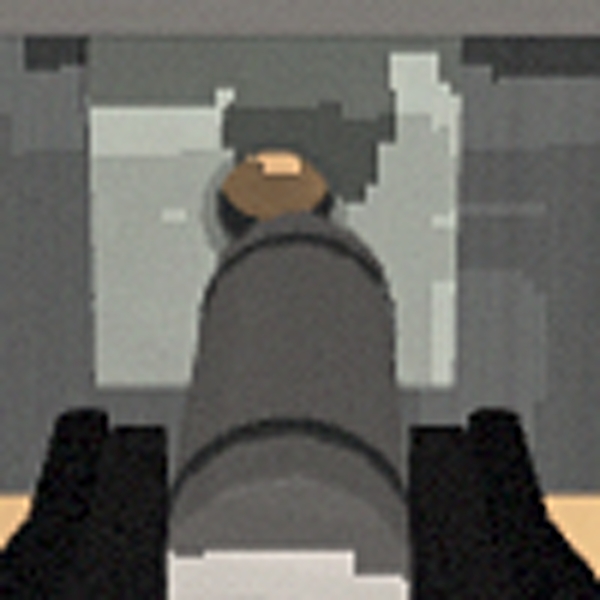

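```bash
python3 - <<'E'
from h import *
w=dict(np.load("wrist4.npz"));P=w["P"]
f=lambda x,y:((x+.5)/6-.5+205,(y+.5)/6-.5+155)
print("hole centre",onplane(w,[f(275,205)],.028), "L/R hole edge",onplane(w,[f(205,215),f(345,215)],.028))
print("ear corners",onplane(w,[f(97,387),f(455,387),f(90,205),f(461,205)],.028).round(4))
# pin: at given z rows, left/right silhouettes
print("shoulder sil",onplane(w,[f(203,300),f(394,300)],.065).round(4))
print("top sil",onplane(w,[f(168,545),f(410,545)],.145).round(4))
m=(P[...,2]>.06)&(P[...,2]<.15)&(abs(P[...,0]-.578)<.013)&(abs(P[...,1]+.172)<.014)
for lo in np.arange(.06,.15,.01):
    q=P[m&(P[...,2]>=lo)&(P[...,2]<lo+.01)]
    if len(q)>8: print(round(lo,2),len(q),q[:,0].min().round(4),q[:,0].max().round(4),"axis y",(q[:,1].max()-.011).round(4))
E
```

```text
hole centre [[ 0.57636187 -0.17055127  0.028     ]] L/R hole edge [[ 0.56676135 -0.17159103  0.028     ]
 [ 0.58585177 -0.17233696  0.028     ]]
ear corners [[ 0.5505 -0.1959  0.028 ]
 [ 0.6004 -0.1978  0.028 ]
 [ 0.5512 -0.1696  0.028 ]
 [ 0.6017 -0.1715  0.028 ]]
shoulder sil [[ 0.5678 -0.1719  0.065 ]
 [ 0.5906 -0.1728  0.065 ]]
top sil [[ 0.5681 -0.1673  0.145 ]
 [ 0.5878 -0.168   0.145 ]]
0.06 32 0.5708 0.589 axis y -0.1724
0.07 134 0.5682 0.5898 axis y -0.1719
0.08 133 0.5679 0.5895 axis y -0.1723
0.09 151 0.5681 0.5893 axis y -0.172
0.1 179 0.5674 0.5891 axis y -0.172
0.11 205 0.5674 0.589 axis y -0.172
0.12 223 0.5675 0.5886 axis y -0.1721
0.13 286 0.5655 0.591 axis y -0.1703
0.14 1164 0.565 0.5909 axis y -0.1698
```

Ear centre and hole at (0.5763,−0.172), pin axis at (0.579,−0.172): correct x by −2.6 mm and insert in small steps.

```bash

python3 -m pendant '[{"rx":0,"ry":0,"rz":0,"tx":0,"ty":-2.6,"tz":0,"jaw":15},{"rx":0,"ry":0,"rz":0,"tx":0,"ty":0,"tz":5,"jaw":15},{"rx":0,"ry":0,"rz":0,"tx":0,"ty":0,"tz":5,"jaw":15},{"rx":0,"ry":0,"rz":0,"tx":0,"ty":0,"tz":4,"jaw":15},{"rx":0,"ry":0,"rz":0,"tx":0,"ty":0,"tz":3,"jaw":15},{"rx":0,"ry":0,"rz":0,"tx":0,"ty":0,"tz":3,"jaw":15},{"rx":0,"ry":0,"rz":0,"tx":0,"ty":0,"tz":0,"jaw":15}]' ; python3 go.py
```

```text
time_s: 7.87
tool_pos: [0.5732, -0.17, 0.0968]
tool_rot: [-179.9, -0.0, 87.8]
force: [0.3, 0.8, -0.9]
grip_width: 0.0202
t 7.87 p [ 0.5732 -0.17    0.0968] rpy [-179.92   -0.     87.79] F [ 0.3  0.8 -0.9] M [-0.08  0.05  0.  ] w 0.0202 q [-19.7  19.4  40.7  99.5 -13.7  66.2  22.7]
```

```bash

python3 -m pendant '[{"rx":0,"ry":0,"rz":0,"tx":0,"ty":0,"tz":4,"jaw":15},{"rx":0,"ry":0,"rz":0,"tx":0,"ty":0,"tz":4,"jaw":15},{"rx":0,"ry":0,"rz":0,"tx":0,"ty":0,"tz":4,"jaw":15},{"rx":0,"ry":0,"rz":0,"tx":0,"ty":0,"tz":2,"jaw":15},{"rx":0,"ry":0,"rz":0,"tx":0,"ty":0,"tz":0,"jaw":15},{"rx":0,"ry":0,"rz":0,"tx":0,"ty":0,"tz":0,"jaw":15}]' ; python3 go.py
```

```text
time_s: 8.37
tool_pos: [0.5736, -0.1701, 0.0836]
tool_rot: [-180.0, -0.0, 87.8]
force: [0.3, 0.0, -1.4]
grip_width: 0.0207
t 8.37 p [ 0.5736 -0.1701  0.0836] rpy [-179.98   -0.     87.78] F [ 0.3  0.  -1.4] M [-0.05  0.03 -0.03] w 0.0207 q [-19.4  20.3  40.4 100.2 -14.4  64.8  23.2]
```

```bash

python3 -m pendant '[{"rx":0,"ry":0,"rz":0,"tx":0,"ty":0,"tz":1.5,"jaw":15},{"rx":0,"ry":0,"rz":0,"tx":0,"ty":0,"tz":0.7,"jaw":15},{"rx":0,"ry":0,"rz":0,"tx":0,"ty":0,"tz":0,"jaw":15},{"rx":0,"ry":0,"rz":0,"tx":0,"ty":0,"tz":0,"jaw":15}]' ; python3 go.py;  python3 - <<'E'
from h import *
c=cam("wrist"); P=cloud(c); I=c["img"]
cv2.imwrite("pics/w5.png",cv2.resize(I[130:255,190:320,::-1],None,fx=6,fy=6,interpolation=cv2.INTER_CUBIC))
print(P[236:254:3,254])
E
```

```text
time_s: 8.7
tool_pos: [0.5738, -0.1701, 0.0816]
tool_rot: [180.0, -0.0, 87.8]
force: [1.1, -0.1, -1.7]
grip_width: 0.0202
t 8.70 p [ 0.5738 -0.1701  0.0816] rpy [179.99  -0.    87.79] F [ 1.1 -0.1 -1.7] M [-0.09  0.05 -0.03] w 0.0202 q [-19.4  20.4  40.4 100.3 -14.5  64.6  23.3]
[[ 0.5751928  -0.16245263  0.10750008]
 [ 0.57514517 -0.16360918  0.10844922]
 [ 0.57509067 -0.16501896  0.10880014]
 [ 0.57503153 -0.16659535  0.10878414]
 [ 0.57495185 -0.16890204  0.10720822]
 [ 0.57489943 -0.17022952  0.10778526]]
```

View pics/w5.png

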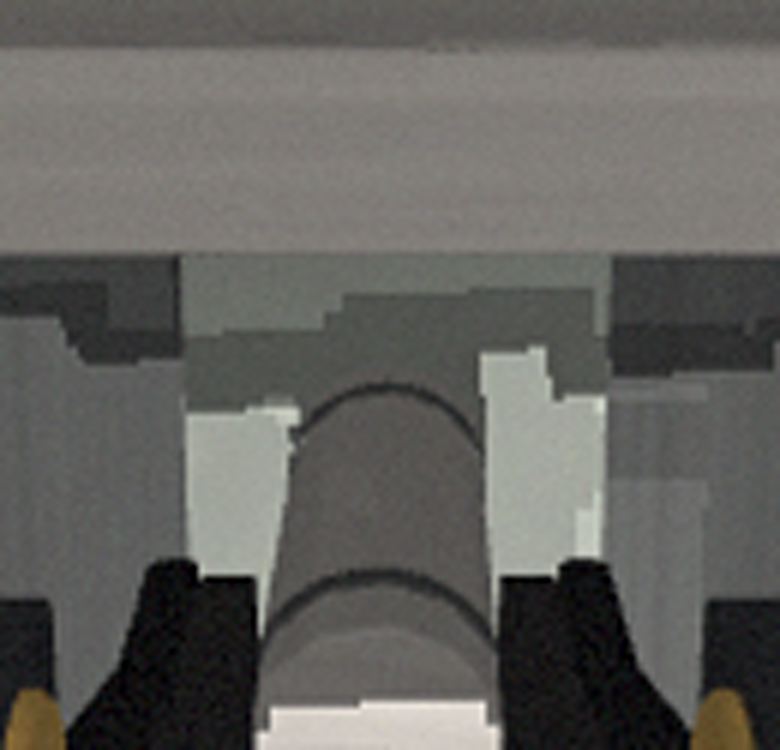

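The shoulder is at the ear and the cap at z≈0.108, as expected. I'll release and rise.

```bash

python3 -m pendant '[{"rx":0,"ry":0,"rz":0,"tx":0,"ty":0,"tz":0,"jaw":45},{"rx":0,"ry":0,"rz":0,"tx":0,"ty":0,"tz":0,"jaw":45},{"rx":0,"ry":0,"rz":0,"tx":0,"ty":0,"tz":0,"jaw":45},{"rx":0,"ry":0,"rz":0,"tx":0,"ty":0,"tz":0,"jaw":45},{"rx":0,"ry":0,"rz":0,"tx":0,"ty":0,"tz":-15,"jaw":45},{"rx":0,"ry":0,"rz":0,"tx":0,"ty":0,"tz":-25,"jaw":45},{"rx":0,"ry":0,"rz":0,"tx":0,"ty":0,"tz":-30,"jaw":45},{"rx":0,"ry":0,"rz":0,"tx":0,"ty":0,"tz":-30,"jaw":45},{"rx":0,"ry":0,"rz":0,"tx":0,"ty":0,"tz":-18,"jaw":45},{"rx":0,"ry":0,"rz":0,"tx":0,"ty":0,"tz":0,"jaw":45}]' 
python3 - <<'E'
from h import *
from go import rep
c=cam("wrist"); save("wrist6",c["img"]); P=cloud(c)
m=(P[...,2]>.095)&(P[...,2]<.12)&(abs(P[...,0]-.576)<.03)&(abs(P[...,1]+.172)<.03)
print("pin top",m.sum(),P[m].mean(0).round(4), np.median(P[m][:,2]))
rep([.6475,.0316,.2],139.5)
E
```

```text
time_s: 9.58
tool_pos: [0.5764, -0.1713, 0.2046]
tool_rot: [179.5, 0.0, 87.8]
force: [-0.1, -0.5, 0.6]
grip_width: 0.0448
pin top 588 [ 0.5753 -0.1705  0.1064] 0.10738538520794433
t 9.63 p [ 0.5753 -0.1708  0.2021] rpy [1.7971e+02 1.0000e-02 8.7780e+01] F [-0.1 -0.8 -1.1] M [-0.08  0.05 -0.03] w 0.0449 q [-21.5  14.3  42.3  92.3  -9.9  76.9  19.9]
 tool shift mm [205.1  64.3   2.4] err [ 72.2 202.4  -2.1]
 rotvec [  0.26   0.14 -51.72]
```

View pics/wrist6.png

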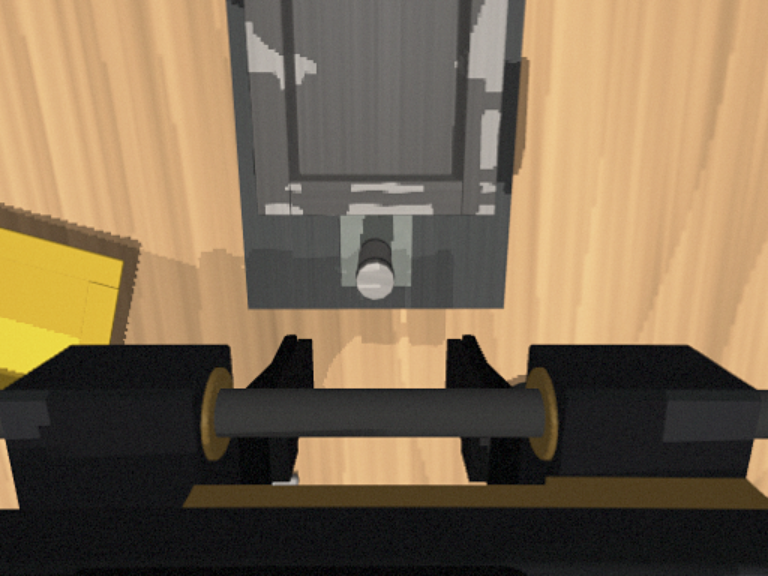

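The pin is seated upright: cap at (375,280), top z≈0.107, ear unmoved. Next, to the lug.

```bash

python3 -m pendant '[{"rx":0,"ry":0,"rz":0,"tx":25.6,"ty":8,"tz":0,"jaw":45},{"rx":0,"ry":0,"rz":0,"tx":25.6,"ty":8,"tz":0,"jaw":45},{"rx":0,"ry":0,"rz":0,"tx":25.6,"ty":8,"tz":0,"jaw":45},{"rx":0,"ry":0,"rz":0,"tx":25.6,"ty":8,"tz":0,"jaw":45},{"rx":0,"ry":0,"rz":0,"tx":25.6,"ty":8,"tz":0,"jaw":45},{"rx":0,"ry":0,"rz":0,"tx":25.6,"ty":8,"tz":0,"jaw":45},{"rx":0,"ry":0,"rz":0,"tx":25.6,"ty":8,"tz":0,"jaw":45},{"rx":0,"ry":0,"rz":0,"tx":25.6,"ty":8,"tz":0,"jaw":45},{"rx":0,"ry":0,"rz":-5.75,"tx":0,"ty":0,"tz":0,"jaw":45},{"rx":0,"ry":0,"rz":-5.75,"tx":0,"ty":0,"tz":0,"jaw":45},{"rx":0,"ry":0,"rz":-5.75,"tx":0,"ty":0,"tz":0,"jaw":45},{"rx":0,"ry":0,"rz":-5.75,"tx":0,"ty":0,"tz":0,"jaw":45},{"rx":0,"ry":0,"rz":-5.75,"tx":0,"ty":0,"tz":0,"jaw":45},{"rx":0,"ry":0,"rz":-5.75,"tx":0,"ty":0,"tz":0,"jaw":45},{"rx":0,"ry":0,"rz":-5.75,"tx":0,"ty":0,"tz":0,"jaw":45},{"rx":0,"ry":0,"rz":-5.75,"tx":0,"ty":0,"tz":0,"jaw":45},{"rx":0,"ry":0,"rz":-5.75,"tx":0,"ty":0,"tz":0,"jaw":45},{"rx":0,"ry":0,"rz":0,"tx":0,"ty":0,"tz":0,"jaw":45},{"rx":0,"ry":0,"rz":0,"tx":0,"ty":0,"tz":0,"jaw":45}]' 60
python3 - <<'E'
from h import *
from go import rep
c=cam("wrist"); save("wrist7",c["img"]); P=cloud(c)
m=(P[...,2]>.066)&(P[...,2]<.11)&(abs(P[...,0]-.647)<.04)&(abs(P[...,1]-.032)<.04)
Q=P[m];print("lug",len(Q),Q.mean(0).round(4),Q[:,2].max())
Q=Q[Q[:,2]>.095]; print(cv2.minAreaRect((Q[:,:2]*1000).astype(np.float32)))
print(proj(c,[[.6475,.0316,.099]]))
rep([.6475,.0316,.078],139.5)
E
```

```text
time_s: 11.22
tool_pos: [0.645, 0.0319, 0.1982]
tool_rot: [-179.9, -0.1, 139.4]
force: [-0.5, 0.0, -0.5]
grip_width: 0.0452
lug 397 [0.6461 0.0332 0.0957] 0.10100606310806792
((648.322509765625, 31.505266189575195), (7.702536582946777, 30.16028594970703), 49.246971130371094)
[[252.99244638 187.78943611]]
t 11.27 p [0.6451 0.032  0.1985] rpy [-1.7994e+02 -6.0000e-02  1.3937e+02] F [ 0.5 -0.2  0.6] M [-0.03 -0.03  0.  ] w 0.0451 q [-27.3  19.2  28.3  85.   -9.2  78.2  50.9]
 tool shift mm [ -2.2   1.4 120.5] err [   2.4   -0.4 -120.5]
 rotvec [-0.06 -0.06 -0.13]
```

View pics/wrist7.png

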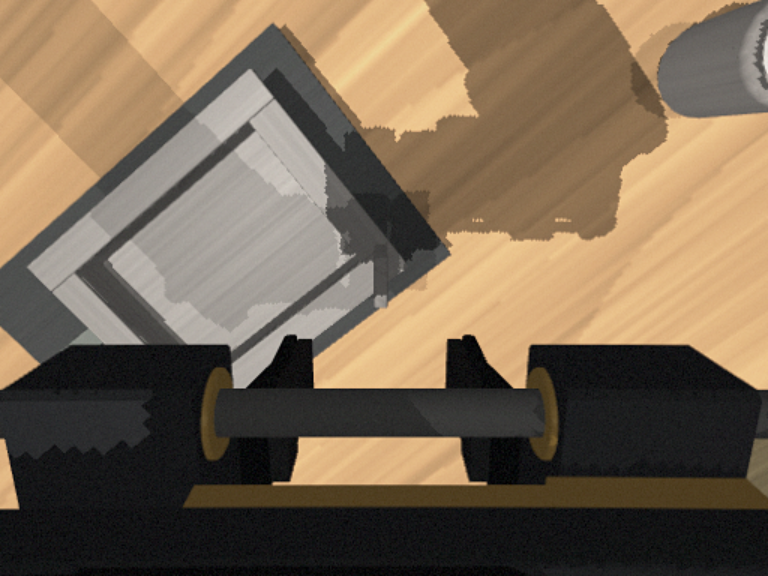

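The lug (381,275) is centred between the jaws with its thickness along the jaw axis (measured 49.2°). I'll descend and pinch at 60 N.

```bash

python3 -m pendant '[{"rx":0,"ry":0,"rz":0,"tx":-2.4,"ty":1.7,"tz":20,"jaw":45},{"rx":0,"ry":0,"rz":0,"tx":0,"ty":0,"tz":25,"jaw":45},{"rx":0,"ry":0,"rz":0,"tx":0,"ty":0,"tz":25,"jaw":45},{"rx":0,"ry":0,"rz":0,"tx":0,"ty":0,"tz":20,"jaw":45},{"rx":0,"ry":0,"rz":0,"tx":0,"ty":0,"tz":15,"jaw":45},{"rx":0,"ry":0,"rz":0,"tx":0,"ty":0,"tz":10,"jaw":45},{"rx":0,"ry":0,"rz":0,"tx":0,"ty":0,"tz":4.5,"jaw":45},{"rx":0,"ry":0,"rz":0,"tx":0,"ty":0,"tz":0,"jaw":45},{"rx":0,"ry":0,"rz":0,"tx":0,"ty":0,"tz":0,"jaw":20}]' 10
python3 -m pendant '[{"rx":0,"ry":0,"rz":0,"tx":0,"ty":0,"tz":0,"jaw":16},{"rx":0,"ry":0,"rz":0,"tx":0,"ty":0,"tz":0,"jaw":12},{"rx":0,"ry":0,"rz":0,"tx":0,"ty":0,"tz":0,"jaw":12},{"rx":0,"ry":0,"rz":0,"tx":0,"ty":0,"tz":0,"jaw":12}]' 10
python3 go.py 0.648 0.0316 0.078 139.5
python3 - <<'E'
from h import *
for n,(x0,y0,x1,y1) in dict(side=(150,130,290,260),wrist=(180,100,330,260)).items():
    c=cam(n); save(n+"8",c["img"][y0:y1,x0:x1],4)
E
```

```text
time_s: 12.02
tool_pos: [0.6491, 0.0317, 0.0807]
tool_rot: [180.0, 0.0, 139.5]
force: [1.1, 0.0, -1.1]
grip_width: 0.0427
time_s: 12.35
tool_pos: [0.649, 0.0318, 0.0808]
tool_rot: [179.9, 0.0, 139.5]
force: [0.2, 0.6, -0.2]
grip_width: 0.0198
t 12.35 p [0.649  0.0318 0.0808] rpy [1.7994e+02 4.0000e-02 1.3953e+02] F [ 0.2  0.6 -0.2] M [-0.06 -0.    0.02] w 0.0198 q [-26.2  24.4  27.   92.4 -11.9  66.   53.1]
 tool shift mm [ 0.6 -0.8  2.8] err [-1.  -0.2 -2.8]
 rotvec [0.06 0.04 0.03]
```

View pics/wrist8.png

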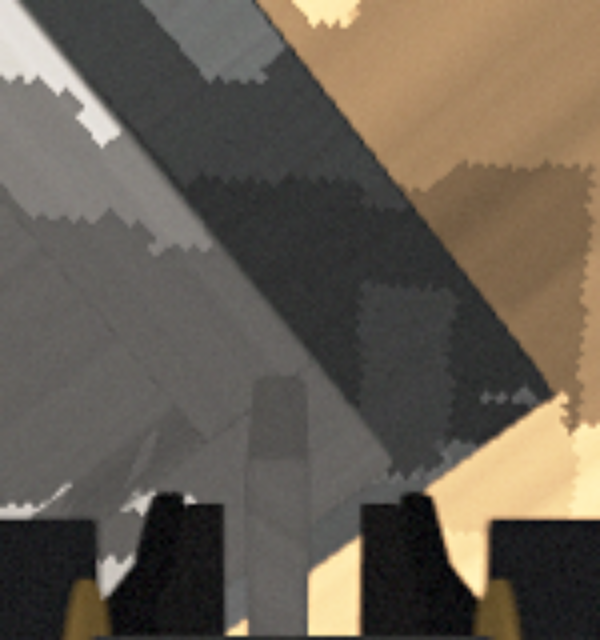

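View pics/side8.png

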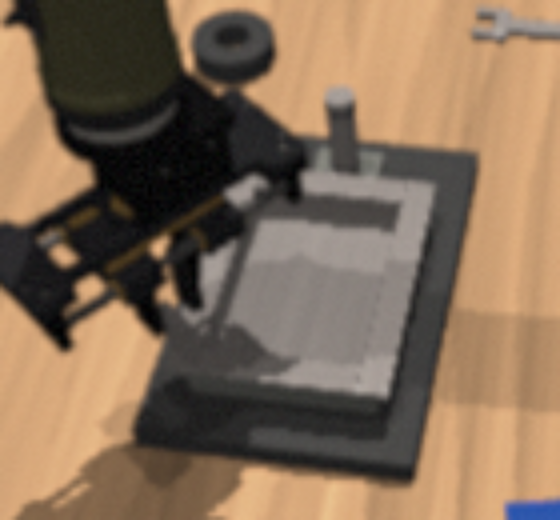

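Pads straddle the lug, which is about 2 mm off-centre towards the inside. I'll trim that and close.

```bash

python3 -m pendant '[{"rx":0,"ry":0,"rz":0,"tx":0,"ty":-1.7,"tz":2,"jaw":16},{"rx":0,"ry":0,"rz":0,"tx":0,"ty":0,"tz":0,"jaw":10},{"rx":0,"ry":0,"rz":0,"tx":0,"ty":0,"tz":0,"jaw":6},{"rx":0,"ry":0,"rz":0,"tx":0,"ty":0,"tz":0,"jaw":3},{"rx":0,"ry":0,"rz":0,"tx":0,"ty":0,"tz":0,"jaw":0},{"rx":0,"ry":0,"rz":0,"tx":0,"ty":0,"tz":0,"jaw":0},{"rx":0,"ry":0,"rz":0,"tx":0,"ty":0,"tz":0,"jaw":0}]' 60
python3 go.py 0.648 0.0316 0.078 139.5
```

```text
time_s: 13.03
tool_pos: [0.649, 0.0313, 0.0795]
tool_rot: [179.8, 0.1, 139.6]
force: [1.0, 2.0, 4.8]
grip_width: 0.0008
t 13.03 p [0.649  0.0313 0.0795] rpy [1.7983e+02 1.1000e-01 1.3957e+02] F [1.  2.  4.8] M [ 0.33 -0.38 -0.02] w 0.0008 q [-26.2  24.4  27.   92.6 -11.9  65.7  53.2]
 tool shift mm [ 1.  -0.4  1.5] err [-1.   0.3 -1.5]
 rotvec [0.17 0.11 0.07]
```

Opening 0.8 mm on an 8 mm lug is wrong. I'll look before doing anything else.

```bash

python3 - <<'E'
from h import *
for n,(x0,y0,x1,y1) in dict(side=(150,130,290,260),wrist=(180,100,330,260),scene=(160,130,310,280)).items():
    c=cam(n); save(n+"9",c["img"][y0:y1,x0:x1],4)
from go import rep; rep()
E
```

```text
t 13.18 p [0.6489 0.0312 0.0795] rpy [1.7983e+02 1.0000e-01 1.3956e+02] F [1.7 2.6 5.5] M [ 0.35 -0.39 -0.  ] w 0.0002 q [-26.2  24.3  27.   92.6 -11.9  65.7  53.2]
```

View pics/wrist9.png

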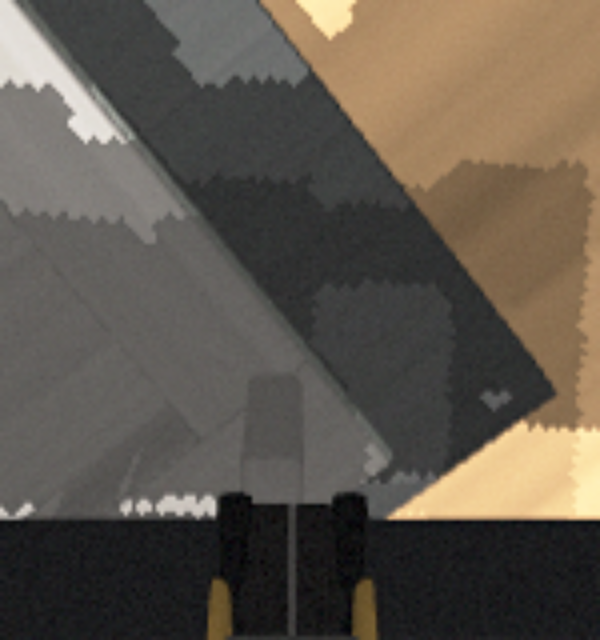

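View pics/side9.png

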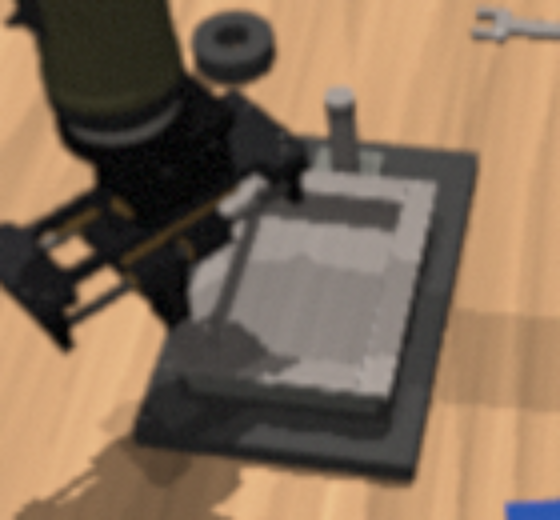

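View pics/scene9.png

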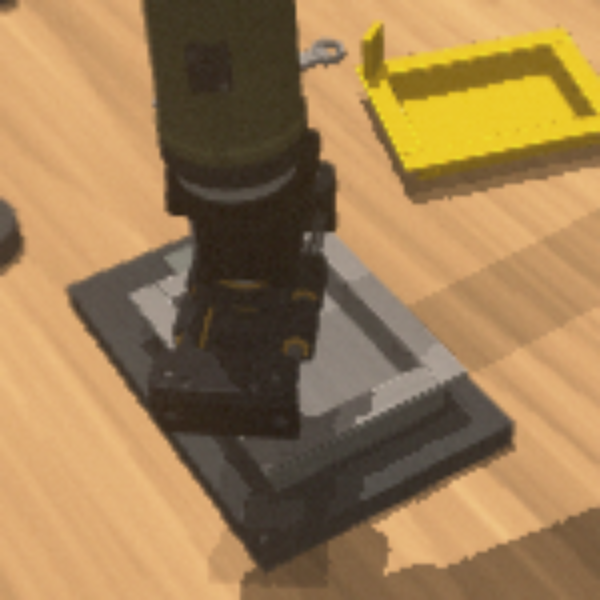

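The wrist view shows the closed fingers overlapping the lug, so they have squeezed into it at 60 N and sit about 2 mm outward of it. I'll open gently, re-check and re-grip softer.

```bash

python3 -m pendant '[{"rx":0,"ry":0,"rz":0,"tx":0,"ty":0,"tz":0,"jaw":4},{"rx":0,"ry":0,"rz":0,"tx":0,"ty":0,"tz":0,"jaw":8},{"rx":0,"ry":0,"rz":0,"tx":0,"ty":0,"tz":0,"jaw":14},{"rx":0,"ry":0,"rz":0,"tx":0,"ty":0,"tz":0,"jaw":22},{"rx":0,"ry":0,"rz":0,"tx":0,"ty":0,"tz":0,"jaw":22},{"rx":0,"ry":0,"rz":0,"tx":0,"ty":0,"tz":0,"jaw":22}]' 20
python3 - <<'E'
from h import *
from go import rep
rep([.648,.0316,.078],139.5)
for n,(x0,y0,x1,y1) in dict(wrist=(180,100,330,260),side=(150,130,290,260)).items():
    c=cam(n); save(n+"10",c["img"][y0:y1,x0:x1],4)
    np.savez(n+"10.npz",img=c["img"],P=cloud(c),K=c["K"],D=c["D"],T=c["T"])
P=np.load("wrist10.npz")["P"]
print(P[190:256:6,249].round(4))
r=R.from_euler("z",49.5,degrees=True)
m=(P[...,2]>.066)&(P[...,2]<.11)&(abs(P[...,0]-.647)<.025)&(abs(P[...,1]-.032)<.025)
Q=P[m];q=r.inv().apply(Q-[.648,.0316,0])*1000;
q=q[abs(q[:,0])<8];print(len(q),q.min(0),q.max(0))
E
```

```text
time_s: 13.68
tool_pos: [0.6461, 0.0295, 0.077]
tool_rot: [-179.8, -0.1, 139.5]
force: [0.8, 0.1, -0.7]
grip_width: 0.0203
t 13.68 p [0.6461 0.0295 0.077 ] rpy [-1.7984e+02 -9.0000e-02  1.3951e+02] F [ 0.8  0.1 -0.7] M [-0.03  0.02 -0.01] w 0.0203 q [-26.1  24.4  27.   92.8 -11.8  65.8  53.2]
 tool shift mm [-0.1  2.8 -1. ] err [1.9 2.1 1. ]
 rotvec [-0.16 -0.09  0.01]
[[0.6317 0.0404 0.0587]
 [0.6346 0.0379 0.0581]
 [0.6346 0.0381 0.071 ]
 [0.6345 0.0384 0.0825]
 [0.6345 0.0385 0.0924]
 [0.6353 0.0379 0.0985]
 [0.6377 0.0359 0.0986]
 [0.6402 0.0337 0.0982]
 [0.6429 0.0314 0.0974]
 [0.6453 0.0294 0.0978]
 [0.6475 0.0275 0.0987]]
911 [-5.17507351 -7.1140833  66.17171551] [  2.77539005  15.35398599 100.53348657]
```

View pics/wrist10.png

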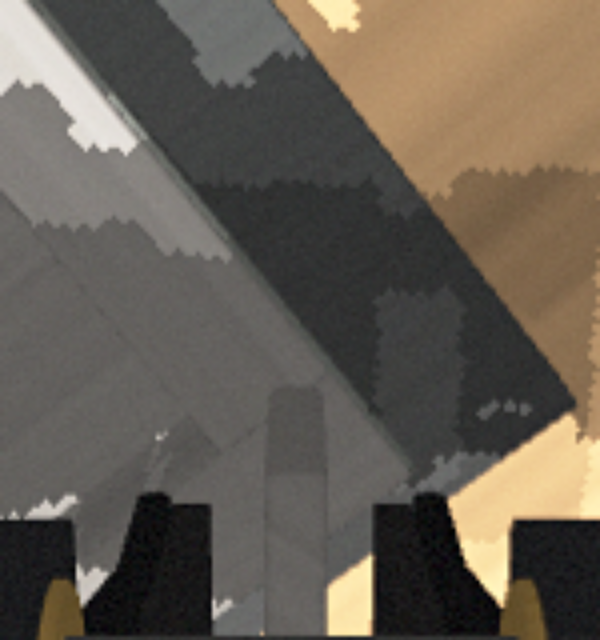

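View pics/side10.png

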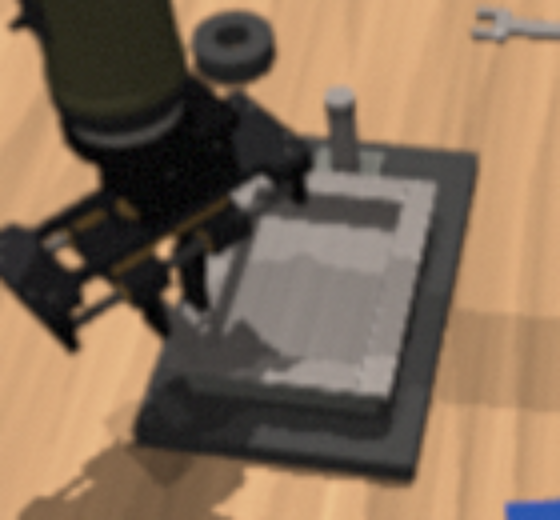

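Tray still nested and lug now centred (296 vs gap centre 292). Re-gripping with 20 N.

```bash

python3 -m pendant '[{"rx":0,"ry":0,"rz":0,"tx":0,"ty":0,"tz":-0.5,"jaw":14},{"rx":0,"ry":0,"rz":0,"tx":0,"ty":0,"tz":0,"jaw":10},{"rx":0,"ry":0,"rz":0,"tx":0,"ty":0,"tz":0,"jaw":7},{"rx":0,"ry":0,"rz":0,"tx":0,"ty":0,"tz":0,"jaw":5},{"rx":0,"ry":0,"rz":0,"tx":0,"ty":0,"tz":0,"jaw":5},{"rx":0,"ry":0,"rz":0,"tx":0,"ty":0,"tz":0,"jaw":5}]' 20
python3 go.py
```

```text
time_s: 14.28
tool_pos: [0.6471, 0.0302, 0.0784]
tool_rot: [-180.0, -0.0, 139.5]
force: [-1.1, -1.1, 0.3]
grip_width: 0.006
t 14.28 p [0.6471 0.0302 0.0784] rpy [-1.7996e+02 -2.0000e-02  1.3952e+02] F [-1.1 -1.1  0.3] M [-0.24  0.22  0.01] w 0.0060 q [-26.2  24.4  27.   92.7 -11.8  65.8  53.2]
```

```bash

python3 -m pendant '[{"rx":0,"ry":0,"rz":0,"tx":0,"ty":0,"tz":0,"jaw":3},{"rx":0,"ry":0,"rz":0,"tx":0,"ty":0,"tz":0,"jaw":3},{"rx":0,"ry":0,"rz":0,"tx":0,"ty":0,"tz":0,"jaw":3}]' 30
python3 go.py
python3 -m pendant '[{"rx":0,"ry":0,"rz":0,"tx":0,"ty":0,"tz":0,"jaw":3},{"rx":0,"ry":0,"rz":0,"tx":0,"ty":0,"tz":0,"jaw":3},{"rx":0,"ry":0,"rz":0,"tx":0,"ty":0,"tz":0,"jaw":3}]' 45
python3 go.py
```

```text
time_s: 14.53
tool_pos: [0.6484, 0.0312, 0.0795]
tool_rot: [179.9, 0.1, 139.6]
force: [0.4, 1.4, 3.8]
grip_width: 0.0035
t 14.53 p [0.6484 0.0312 0.0795] rpy [1.7988e+02 5.0000e-02 1.3957e+02] F [0.4 1.4 3.8] M [ 0.21 -0.07 -0.05] w 0.0035 q [-26.2  24.3  27.   92.6 -11.9  65.8  53.2]
time_s: 14.78
tool_pos: [0.6483, 0.031, 0.0795]
tool_rot: [179.9, 0.0, 139.6]
force: [0.8, 2.3, 4.3]
grip_width: 0.0026
t 14.78 p [0.6483 0.031  0.0795] rpy [1.7989e+02 5.0000e-02 1.3955e+02] F [0.8 2.3 4.3] M [ 0.31 -0.11  0.03] w 0.0026 q [-26.2  24.3  27.   92.6 -11.9  65.8  53.2]
```

```bash

python3 -m pendant '[{"rx":0,"ry":0,"rz":0,"tx":0,"ty":0,"tz":0,"jaw":12},{"rx":0,"ry":0,"rz":0,"tx":0,"ty":0,"tz":0,"jaw":12},{"rx":0,"ry":0,"rz":0,"tx":0,"ty":0,"tz":0,"jaw":12}]' 20
python3 go.py
python3 -m pendant '[{"rx":0,"ry":0,"rz":0,"tx":0,"ty":0,"tz":0,"jaw":8},{"rx":0,"ry":0,"rz":0,"tx":0,"ty":0,"tz":0,"jaw":4},{"rx":0,"ry":0,"rz":0,"tx":0,"ty":0,"tz":0,"jaw":0},{"rx":0,"ry":0,"rz":0,"tx":0,"ty":0,"tz":0,"jaw":0}]' 12
python3 go.py
python3 - <<'E'
from h import *
c=cam("wrist"); save("wrist11",c["img"][100:260,180:330],4)
from go import rep
rep()
E
```

```text
time_s: 15.03
tool_pos: [0.6486, 0.0314, 0.0793]
tool_rot: [179.9, 0.1, 139.6]
force: [3.1, 2.9, 5.7]
grip_width: 0.0107
t 15.03 p [0.6486 0.0314 0.0793] rpy [1.7986e+02 7.0000e-02 1.3957e+02] F [3.1 2.9 5.7] M [ 0.59 -0.61  0.01] w 0.0107 q [-26.2  24.4  27.   92.6 -11.9  65.7  53.2]
time_s: 15.37
tool_pos: [0.6474, 0.0294, 0.0794]
tool_rot: [-180.0, 0.0, 139.5]
force: [-0.1, 0.7, 8.0]
grip_width: 0.0018
t 15.37 p [0.6474 0.0294 0.0794] rpy [-1.7996e+02  3.0000e-02  1.3950e+02] F [-0.1  0.7  8. ] M [0.13 0.04 0.02] w 0.0018 q [-26.1  24.3  27.1  92.6 -11.8  65.9  53.2]
t 15.42 p [0.6474 0.0293 0.0794] rpy [-1.7996e+02  3.0000e-02  1.3950e+02] F [0.  0.3 9.2] M [0.13 0.08 0.02] w 0.0008 q [-26.1  24.3  27.1  92.6 -11.8  65.9  53.2]
```

View pics/wrist11.png

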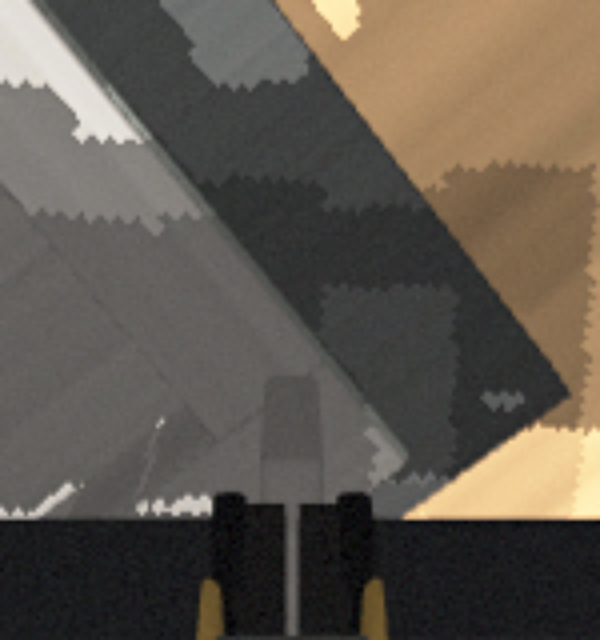

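```bash
python3 -c "
from cell import env;print(env.tip_reach)"
python3 -m pendant '[{"rx":0,"ry":0,"rz":0,"tx":0,"ty":0,"tz":0,"jaw":16},{"rx":0,"ry":0,"rz":0,"tx":0,"ty":0,"tz":0,"jaw":24},{"rx":0,"ry":0,"rz":0,"tx":0,"ty":0,"tz":0,"jaw":24},{"rx":0,"ry":0,"rz":0,"tx":0,"ty":0,"tz":0,"jaw":24}]' 20
python3 go.py
python3 -m pendant '[{"rx":0,"ry":0,"rz":0,"tx":0,"ty":0,"tz":-4,"jaw":24},{"rx":0,"ry":0,"rz":0,"tx":0,"ty":0,"tz":-4,"jaw":24},{"rx":0,"ry":0,"rz":0,"tx":0,"ty":0,"tz":0,"jaw":24},{"rx":0,"ry":0,"rz":0,"tx":0,"ty":0,"tz":0,"jaw":24}]' 20
python3 - <<'E'
from h import *
from go import rep
rep()
for n,(x0,y0,x1,y1) in dict(wrist=(180,100,330,260),side=(165,150,235,230)).items():
    c=cam(n); save(n+"12",c["img"][y0:y1,x0:x1],4 if n=="wrist" else 7)
rep()
P=cloud(cam("wrist")); 
for u in (249,253):print(P[196:250:6,u].round(4))
E
```

```text
0.014
time_s: 15.75
tool_pos: [0.6443, 0.0247, 0.0789]
tool_rot: [-179.5, -0.1, 139.4]
force: [-7.4, -5.9, 13.2]
grip_width: 0.0189
t 15.75 p [0.6443 0.0247 0.0789] rpy [-1.7948e+02 -7.0000e-02  1.3936e+02] F [-7.4 -5.9 13.2] M [-1.47  1.77 -0.01] w 0.0189 q [-26.1  24.3  27.2  92.8 -11.5  66.2  53.2]
time_s: 16.08
tool_pos: [0.647, 0.0305, 0.086]
tool_rot: [-180.0, -0.0, 139.6]
force: [-0.8, 0.0, 1.0]
grip_width: 0.0236
t 16.08 p [0.647  0.0305 0.086 ] rpy [-1.7995e+02 -4.0000e-02  1.3955e+02] F [-0.8  0.   1. ] M [-0.04  0.   -0.  ] w 0.0236 q [-26.3  24.   27.1  92.3 -11.6  66.6  53. ]
t 16.18 p [0.647  0.0307 0.0859] rpy [-1.7995e+02 -4.0000e-02  1.3957e+02] F [-0.3 -0.1  0.4] M [ 0.03 -0.01  0.01] w 0.0243 q [-26.3  24.   27.1  92.3 -11.6  66.6  53. ]
[[0.6357 0.039  0.0665]
 [0.6359 0.039  0.0782]
 [0.636  0.039  0.0889]
 [0.6363 0.0389 0.0978]
 [0.6383 0.0371 0.0996]
 [0.6412 0.0347 0.0984]
 [0.6436 0.0326 0.0988]
 [0.6462 0.0304 0.0988]
 [0.6488 0.0281 0.0987]]
[[0.6374 0.0407 0.0658]
 [0.6371 0.0409 0.0791]
 [0.6371 0.0409 0.0899]
 [0.6376 0.0404 0.0979]
 [0.6401 0.0384 0.0982]
 [0.6428 0.036  0.0974]
 [0.6448 0.0343 0.0993]
 [0.6472 0.0323 0.0999]
 [0.6501 0.0298 0.0988]]
```

View pics/side12.png

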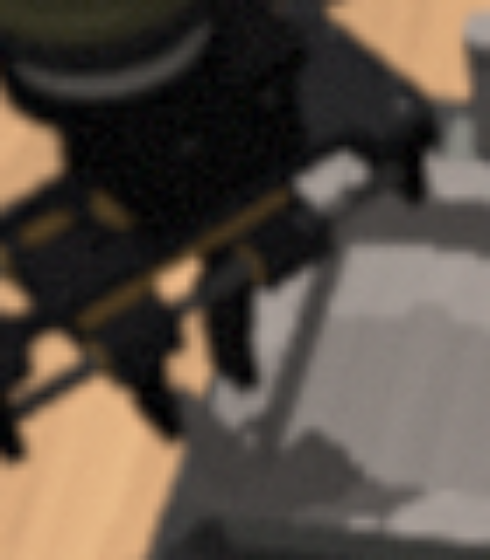

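View pics/wrist12.png

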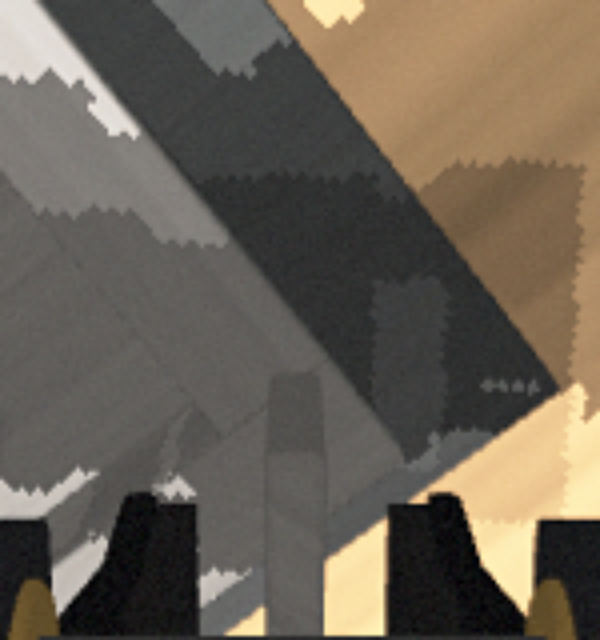

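Still nested, and lug centred. Closing slowly at a higher spot with a low force limit.

```bash

python3 -m pendant '[{"rx":0,"ry":0,"rz":0,"tx":0,"ty":0,"tz":0,"jaw":18},{"rx":0,"ry":0,"rz":0,"tx":0,"ty":0,"tz":0,"jaw":14},{"rx":0,"ry":0,"rz":0,"tx":0,"ty":0,"tz":0,"jaw":11},{"rx":0,"ry":0,"rz":0,"tx":0,"ty":0,"tz":0,"jaw":9}]' 15
python3 -m pendant '[{"rx":0,"ry":0,"rz":0,"tx":0,"ty":0,"tz":0,"jaw":8}]' 15
python3 go.py
python3 -m pendant '[{"rx":0,"ry":0,"rz":0,"tx":0,"ty":0,"tz":0,"jaw":7}]' 15
python3 go.py
python3 -m pendant '[{"rx":0,"ry":0,"rz":0,"tx":0,"ty":0,"tz":0,"jaw":6}]' 15
python3 go.py
python3 -m pendant '[{"rx":0,"ry":0,"rz":0,"tx":0,"ty":0,"tz":0,"jaw":6}]' 15
python3 go.py
```

```text
time_s: 16.57
tool_pos: [0.6474, 0.0305, 0.0865]
tool_rot: [-180.0, -0.0, 139.5]
force: [0.1, 0.1, -0.7]
grip_width: 0.0113
time_s: 16.65
tool_pos: [0.6475, 0.0305, 0.0866]
tool_rot: [180.0, 0.0, 139.5]
force: [0.5, -0.3, 0.2]
grip_width: 0.0091
t 16.65 p [0.6475 0.0305 0.0866] rpy [180.     0.   139.54] F [ 0.5 -0.3  0.2] M [-0.05 -0.04 -0.06] w 0.0091 q [-26.3  23.9  27.1  92.3 -11.6  66.6  53. ]
time_s: 16.73
tool_pos: [0.6475, 0.0304, 0.0866]
tool_rot: [180.0, 0.0, 139.5]
force: [0.7, 0.6, -0.5]
grip_width: 0.008
t 16.73 p [0.6475 0.0304 0.0866] rpy [179.99   0.   139.53] F [ 0.7  0.6 -0.5] M [-0.06 -0.04  0.  ] w 0.0080 q [-26.3  23.9  27.1  92.3 -11.6  66.6  53. ]
time_s: 16.82
tool_pos: [0.6475, 0.0305, 0.0866]
tool_rot: [180.0, 0.0, 139.5]
force: [0.2, 0.5, 0.0]
grip_width: 0.0068
t 16.82 p [0.6475 0.0305 0.0866] rpy [179.99   0.   139.53] F [0.2 0.5 0. ] M [-0.05  0.01  0.03] w 0.0068 q [-26.3  23.9  27.1  92.3 -11.6  66.6  53. ]
time_s: 16.9
tool_pos: [0.6475, 0.0305, 0.0866]
tool_rot: [180.0, 0.0, 139.5]
force: [0.3, 0.1, -0.4]
grip_width: 0.0067
t 16.90 p [0.6475 0.0305 0.0866] rpy [179.99   0.   139.54] F [ 0.3  0.1 -0.4] M [-0.03 -0.01  0.01] w 0.0067 q [-26.3  23.9  27.1  92.3 -11.6  66.6  53. ]
```

```bash

for f in 4; do python3 -m pendant '[{"rx":0,"ry":0,"rz":0,"tx":0,"ty":0,"tz":0,"jaw":4},{"rx":0,"ry":0,"rz":0,"tx":0,"ty":0,"tz":0,"jaw":4}]' 15; python3 go.py; done
```

```text
time_s: 17.07
tool_pos: [0.6475, 0.0305, 0.0866]
tool_rot: [180.0, 0.0, 139.5]
force: [-0.2, -0.3, 0.1]
grip_width: 0.0047
t 17.07 p [0.6475 0.0305 0.0866] rpy [179.99   0.   139.54] F [-0.2 -0.3  0.1] M [-0.01 -0.06  0.01] w 0.0047 q [-26.3  23.9  27.1  92.3 -11.6  66.6  53. ]
```

```bash

python3 -m pendant '[{"rx":0,"ry":0,"rz":0,"tx":0,"ty":0,"tz":0,"jaw":2},{"rx":0,"ry":0,"rz":0,"tx":0,"ty":0,"tz":0,"jaw":0},{"rx":0,"ry":0,"rz":0,"tx":0,"ty":0,"tz":0,"jaw":0}]' 15; python3 go.py
python3 - <<'E'
from h import *
c=cam("wrist"); save("wrist13",c["img"][100:260,180:330],4)
from go import rep
rep()
E
```

```text
time_s: 17.32
tool_pos: [0.6474, 0.0305, 0.0865]
tool_rot: [180.0, -0.0, 139.5]
force: [0.2, 0.9, 0.5]
grip_width: 0.0003
t 17.32 p [0.6474 0.0305 0.0865] rpy [180.    -0.   139.54] F [0.2 0.9 0.5] M [-0.06  0.01  0.  ] w 0.0003 q [-26.3  23.9  27.1  92.3 -11.6  66.6  53. ]
t 17.37 p [0.6475 0.0305 0.0866] rpy [180.    -0.   139.54] F [-0.4  0.4 -0.2] M [-0.01 -0.01 -0.01] w 0.0006 q [-26.3  23.9  27.1  92.3 -11.6  66.6  53. ]
```

View pics/wrist13.png

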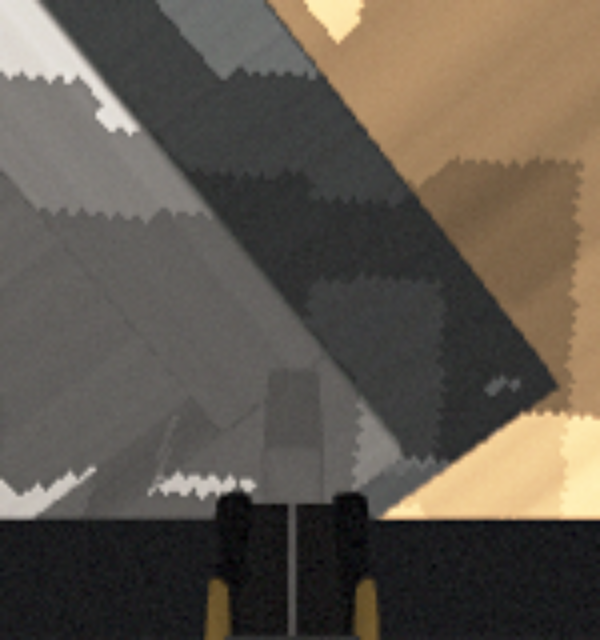

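The fingers close with no force at all, so the tips may be above the lug. They also looked too high on the pin. I'll check the fingertips' height by range.

```bash

python3 -m pendant '[{"rx":0,"ry":0,"rz":0,"tx":0,"ty":0,"tz":0,"jaw":12},{"rx":0,"ry":0,"rz":0,"tx":0,"ty":0,"tz":0,"jaw":24},{"rx":0,"ry":0,"rz":0,"tx":0,"ty":0,"tz":0,"jaw":30}]' 20
python3 - <<'E'
from h import *
from go import rep
rep()
c=cam("wrist"); P=cloud(c); T=c["T"]; print("cam",T[:3,3].round(4),"axis",(-T[:3,2]).round(3))
I=c["img"]; d=(I.max(2)<45)
v,u=np.nonzero(d[215:262,150:360]); q=P[v+215,u+150]; ok=(q[:,2]>.05)&(q[:,2]<.2)
q=q[ok]; i=np.argsort(q[:,2])[:12]; print(q[i].round(4)); print(np.percentile(q[:,2],[0,1,5,20,50]))
for n,(x0,y0,x1,y1) in dict(side=(150,140,240,230),scene=(180,140,290,250)).items():
    c=cam(n); save(n+"14",c["img"][y0:y1,x0:x1],5.5); P=cloud(c)
    m=(c["img"].max(2)<45)&(abs(P[...,0]-.6475)<.04)&(abs(P[...,1]-.0305)<.04)&(P[...,2]>.064)
    print(n,np.sort(P[m][:,2])[:10])
E
```

```text
time_s: 17.62
tool_pos: [0.6475, 0.0305, 0.0866]
tool_rot: [180.0, 0.0, 139.5]
force: [0.5, -1.0, 0.5]
grip_width: 0.0133
t 17.62 p [0.6475 0.0305 0.0866] rpy [179.99   0.   139.54] F [ 0.5 -1.   0.5] M [-0.01 -0.02 -0.01] w 0.0133 q [-26.3  23.9  27.1  92.3 -11.6  66.6  53. ]
cam [0.5926 0.0786 0.2683] axis [ 0.203 -0.172 -0.964]
[[0.6401 0.0026 0.0581]
 [0.6395 0.0033 0.0587]
 [0.6305 0.0275 0.1053]
 [0.6346 0.03   0.1055]
 [0.6476 0.0478 0.1057]
 [0.6456 0.043  0.1058]
 [0.6469 0.0446 0.1058]
 [0.6478 0.0483 0.106 ]
 [0.6348 0.0305 0.106 ]
 [0.6458 0.0435 0.1061]
 [0.632  0.0289 0.1061]
 [0.6316 0.0293 0.1061]]
[0.05809454 0.10810821 0.11450868 0.13464912 0.18758879]
side [0.08368096 0.10956437 0.11090443 0.11230797 0.11331039 0.11363631
 0.11375173 0.11483821 0.11709714 0.1171779 ]
scene [0.17152116 0.172366   0.19907466 0.20005062 0.2010493  0.20119049
 0.20153595 0.21205214 0.21259032 0.21588454]
```

View pics/side14.png

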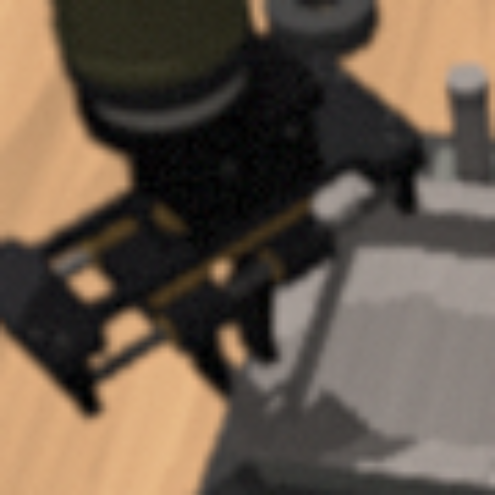

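View pics/scene14.png

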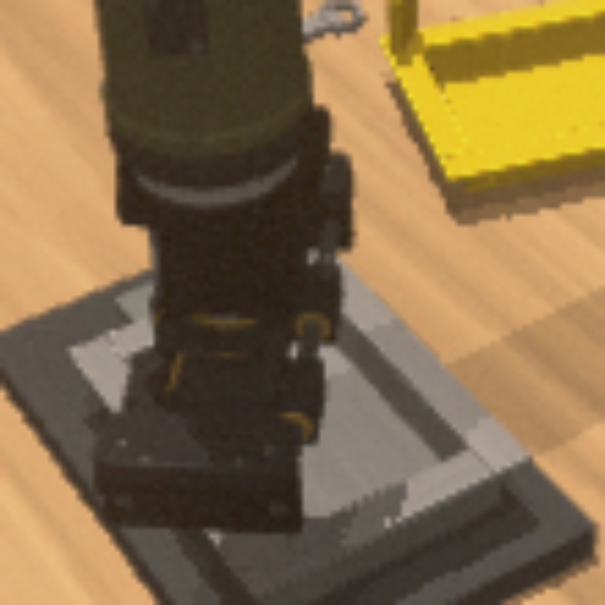

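The fingertips read z≈0.105 in the wrist range (side view agrees) while the reported TCP is 0.087, so the tips really are about 19 mm above the TCP reading instead of 14 mm below. The fingers were only on or above the lug's top edge. I'll go lower in checked steps.

```bash

python3 -m pendant '[{"rx":0,"ry":0,"rz":0,"tx":0,"ty":0,"tz":0,"jaw":30},{"rx":0,"ry":0,"rz":0,"tx":0,"ty":0,"tz":5,"jaw":30},{"rx":0,"ry":0,"rz":0,"tx":0,"ty":0,"tz":8,"jaw":30},{"rx":0,"ry":0,"rz":0,"tx":0,"ty":0,"tz":7,"jaw":30},{"rx":0,"ry":0,"rz":0,"tx":0,"ty":0,"tz":0,"jaw":30},{"rx":0,"ry":0,"rz":0,"tx":0,"ty":0,"tz":0,"jaw":30}]' 20
cat > tips.py <<'E'
from h import *
from go import rep
import sys
rep([.648,.0316,.045],139.5)
c=cam("wrist"); P=cloud(c); I=c["img"]; d=(I.max(2)<45)
v,u=np.nonzero(d[215:262,150:360]); q=P[v+215,u+150]; q=q[(q[:,2]>.062)&(q[:,2]<.2)]
print("tips",np.sort(q[:,2])[:15].round(4))
save(sys.argv[1],I[100:260,180:330],4)
E
python3 tips.py wrist15
```

```text
time_s: 18.27
tool_pos: [0.6467, 0.0304, 0.0654]
tool_rot: [-179.9, -0.1, 139.5]
force: [-0.0, 0.5, -0.2]
grip_width: 0.0304
t 18.27 p [0.6467 0.0304 0.0654] rpy [-1.7992e+02 -7.0000e-02  1.3953e+02] F [-0.   0.5 -0.2] M [-0.04  0.03 -0.02] w 0.0304 q [-26.   25.1  26.8  93.3 -12.2  64.6  53.4]
 tool shift mm [-0.3  1.8 20.4] err [  1.3   1.2 -20.4]
 rotvec [-0.08 -0.07  0.03]
tips [0.0843 0.0844 0.0845 0.0846 0.0846 0.0846 0.0847 0.0847 0.0848 0.0848
 0.0848 0.0849 0.0849 0.0852 0.0852]
```

View pics/wrist15.png

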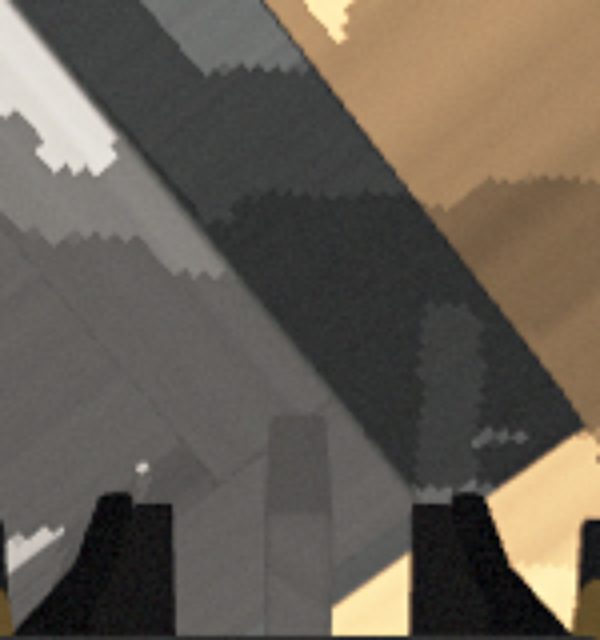

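Confirmed: tips at 0.084 with no contact. Going down another 19 mm.

```bash

python3 -m pendant '[{"rx":0,"ry":0,"rz":0,"tx":0,"ty":0.7,"tz":5,"jaw":30},{"rx":0,"ry":0,"rz":0,"tx":0,"ty":0,"tz":5,"jaw":30},{"rx":0,"ry":0,"rz":0,"tx":0,"ty":0,"tz":5,"jaw":30},{"rx":0,"ry":0,"rz":0,"tx":0,"ty":0,"tz":4,"jaw":30},{"rx":0,"ry":0,"rz":0,"tx":0,"ty":0,"tz":0,"jaw":24},{"rx":0,"ry":0,"rz":0,"tx":0,"ty":0,"tz":0,"jaw":20}]' 20
python3 tips.py wrist16
```

```text
time_s: 18.82
tool_pos: [0.6476, 0.031, 0.0471]
tool_rot: [-180.0, -0.0, 139.5]
force: [-0.2, 0.7, 0.5]
grip_width: 0.024
t 18.82 p [0.6476 0.031  0.0471] rpy [-1.7997e+02 -3.0000e-02  1.3953e+02] F [-0.2  0.7  0.5] M [-0.01  0.   -0.  ] w 0.0240 q [-25.8  26.2  26.5  94.1 -12.8  62.7  53.8]
 tool shift mm [0.1 0.7 2.1] err [ 0.4  0.6 -2.1]
 rotvec [-0.03 -0.03  0.03]
tips [0.0656 0.0659 0.0661 0.0661 0.0661 0.0662 0.0663 0.0664 0.0665 0.0666
 0.0668 0.0668 0.0668 0.067  0.067 ]
```

View pics/wrist16.png

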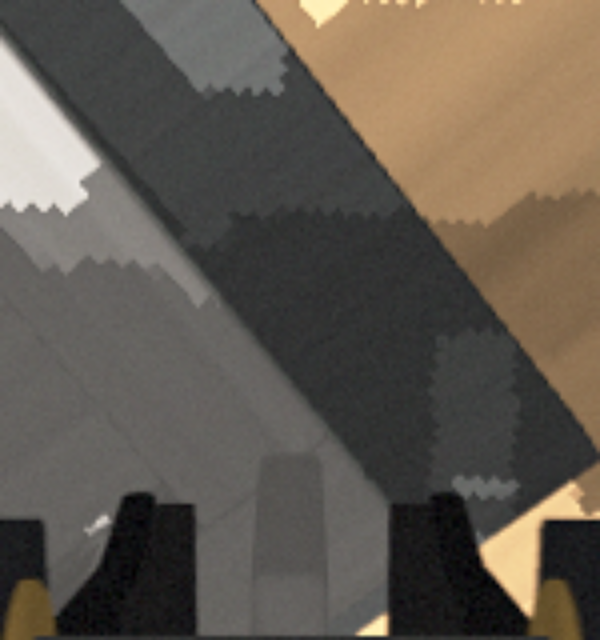

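Lug centred (291 vs 292) and tips at 0.066. Closing.

```bash

python3 -m pendant '[{"rx":0,"ry":0,"rz":0,"tx":0,"ty":0,"tz":0,"jaw":12},{"rx":0,"ry":0,"rz":0,"tx":0,"ty":0,"tz":0,"jaw":6},{"rx":0,"ry":0,"rz":0,"tx":0,"ty":0,"tz":0,"jaw":3},{"rx":0,"ry":0,"rz":0,"tx":0,"ty":0,"tz":0,"jaw":0},{"rx":0,"ry":0,"rz":0,"tx":0,"ty":0,"tz":0,"jaw":0}]' 30
python3 go.py
python3 -m pendant '[{"rx":0,"ry":0,"rz":0,"tx":0,"ty":0,"tz":0,"jaw":0},{"rx":0,"ry":0,"rz":0,"tx":0,"ty":0,"tz":0,"jaw":0},{"rx":0,"ry":0,"rz":0,"tx":0,"ty":0,"tz":0,"jaw":0}]' 60
python3 go.py
```

```text
time_s: 19.28
tool_pos: [0.648, 0.0309, 0.0479]
tool_rot: [180.0, 0.0, 139.5]
force: [-0.9, 0.4, 1.3]
grip_width: 0.0076
t 19.28 p [0.648  0.0309 0.0479] rpy [1.7999e+02 1.0000e-02 1.3952e+02] F [-0.9  0.4  1.3] M [-0.07  0.18 -0.09] w 0.0076 q [-25.8  26.2  26.5  94.1 -12.8  62.8  53.8]
time_s: 19.53
tool_pos: [0.648, 0.0309, 0.0479]
tool_rot: [180.0, 0.0, 139.5]
force: [-0.8, -0.6, 1.8]
grip_width: 0.0075
t 19.53 p [0.648  0.0309 0.0479] rpy [1.7998e+02 1.0000e-02 1.3953e+02] F [-0.8 -0.6  1.8] M [-0.18  0.22 -0.13] w 0.0075 q [-25.8  26.2  26.5  94.1 -12.8  62.8  53.8]
```

Real grip now: 7.5 mm held. I'll start the peel about the far corner in small tipping steps, watching force.

```bash

python3 -m pendant '[{"rx":-0.5,"ry":0,"rz":0,"tx":0,"ty":0,"tz":-2,"jaw":0},{"rx":-0.5,"ry":0,"rz":0,"tx":0,"ty":0,"tz":-2,"jaw":0},{"rx":-0.5,"ry":0,"rz":0,"tx":0,"ty":0,"tz":-2,"jaw":0},{"rx":-0.5,"ry":0,"rz":0,"tx":0,"ty":0,"tz":-2,"jaw":0},{"rx":0,"ry":0,"rz":0,"tx":0,"ty":0,"tz":0,"jaw":0}]' 60
python3 go.py
```

```text
time_s: 19.95
tool_pos: [0.6475, 0.0306, 0.0558]
tool_rot: [178.0, -0.0, 139.5]
force: [-0.4, -0.5, -1.7]
grip_width: 0.0074
t 19.95 p [0.6475 0.0306 0.0558] rpy [ 1.7796e+02 -2.0000e-02  1.3949e+02] F [-0.4 -0.5 -1.7] M [-0.2   0.13 -0.13] w 0.0074 q [-25.   24.5  26.3  95.2 -13.8  61.9  55. ]
```

```bash

python3 -m pendant '[{"rx":-0.5,"ry":0,"rz":0,"tx":0,"ty":0,"tz":-2,"jaw":0},{"rx":-0.5,"ry":0,"rz":0,"tx":0,"ty":0,"tz":-2,"jaw":0},{"rx":-0.5,"ry":0,"rz":0,"tx":0,"ty":0,"tz":-2,"jaw":0},{"rx":-0.5,"ry":0,"rz":0,"tx":0,"ty":0,"tz":-2,"jaw":0},{"rx":0,"ry":0,"rz":0,"tx":0,"ty":0,"tz":0,"jaw":0}]' 60
cat > look.py <<'E'
from h import *
from go import rep
import sys
k=sys.argv[1]; rep()
for n,(x0,y0,x1,y1) in dict(side=(150,110,290,260),scene=(160,130,310,280)).items():
    c=cam(n); save(n+k,c["img"][y0:y1,x0:x1],4); P=cloud(c)
    # pan/tray samples in tray frame
    r=R.from_euler("z",-2.22,degrees=True); q=r.inv().apply(P.reshape(-1,3)-[.5803,-.0485,0]).reshape(P.shape)*1000
    for nm,(a,b) in dict(far=(-68,-88),mx_py=(-66,70),px_my=(68,-80),my_edge=(0,-88)).items():
        m=(abs(q[...,0]-a)<7)&(abs(q[...,1]-b)<7)&(q[...,2]>40)&(q[...,2]<150)&(c["img"].max(2)>50)
        if m.sum()>3: print(n,nm,m.sum(),np.median(q[m][:,2]).round(1))
    m=(abs(q[...,0])<20)&(abs(q[...,1]+125)<20)&(q[...,2]>100)&(q[...,2]<130); print(n,"pin",m.sum(),q[m].mean(0).round(1))
E
python3 look.py 17
```

```text
time_s: 20.37
tool_pos: [0.6475, 0.03, 0.0642]
tool_rot: [175.9, 0.0, 139.5]
force: [-1.0, -0.0, -2.0]
grip_width: 0.0077
t 20.37 p [0.6475 0.03   0.0642] rpy [175.93   0.   139.47] F [-1. -0. -2.] M [-0.12  0.26 -0.15] w 0.0077 q [-24.3  23.   26.2  96.2 -14.9  61.1  56.3]
side far 14 60.2
side mx_py 26 69.5
side my_edge 17 63.4
side pin 49 [  -1.1 -122.   107.3]
scene mx_py 19 69.7
scene px_my 24 66.1
scene pin 0 [nan nan nan]look.py:12: RuntimeWarning: Mean of empty slice.
  m=(abs(q[...,0])<20)&(abs(q[...,1]+125)<20)&(q[...,2]>100)&(q[...,2]<130); print(n,"pin",m.sum(),q[m].mean(0).round(1))
  ret = um.true_divide(
```

View pics/side17.png

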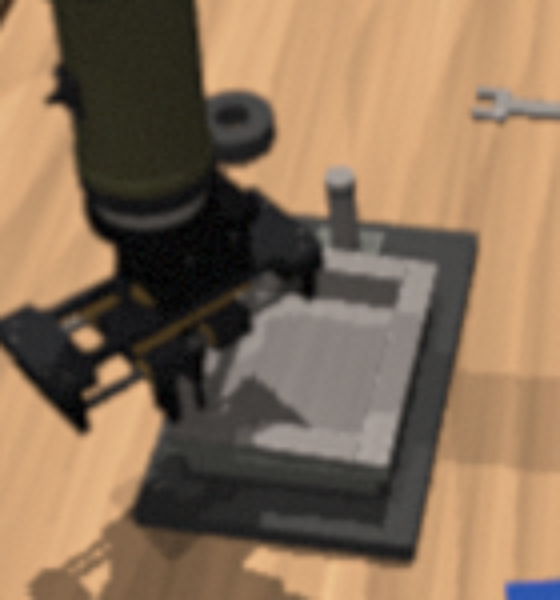

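View pics/scene17.png

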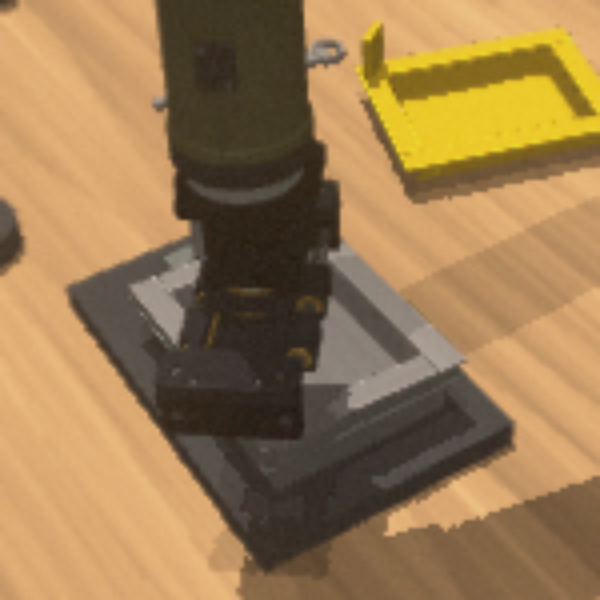

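The peel works: far corner 60 mm (was 59), the two side corners 69.6 and 66 mm, pan flat. Three more degrees.

```bash

python3 -m pendant '[{"rx":-0.5,"ry":0,"rz":0,"tx":0,"ty":0,"tz":-2,"jaw":0},{"rx":-0.5,"ry":0,"rz":0,"tx":0,"ty":0,"tz":-2,"jaw":0},{"rx":-0.5,"ry":0,"rz":0,"tx":0,"ty":0,"tz":-2,"jaw":0},{"rx":-0.5,"ry":0,"rz":0,"tx":0,"ty":0,"tz":-2,"jaw":0},{"rx":-0.5,"ry":0,"rz":0,"tx":0,"ty":0,"tz":-2,"jaw":0},{"rx":-0.5,"ry":0,"rz":0,"tx":0,"ty":0,"tz":-2,"jaw":0},{"rx":0,"ry":0,"rz":0,"tx":0,"ty":0,"tz":0,"jaw":0},{"rx":0,"ry":0,"rz":0,"tx":0,"ty":0,"tz":0,"jaw":0},{"rx":0,"ry":0,"rz":0,"tx":0,"ty":0,"tz":0,"jaw":0}]' 60
python3 look.py 18 2>/dev/null
```

```text
time_s: 21.22
tool_pos: [0.6471, 0.0298, 0.0756]
tool_rot: [173.0, 0.0, 139.5]
force: [-0.3, -0.4, -2.1]
grip_width: 0.0077
t 21.22 p [0.6471 0.0298 0.0756] rpy [1.7298e+02 2.0000e-02 1.3955e+02] F [-0.3 -0.4 -2.1] M [-0.16 -0.    0.07] w 0.0077 q [-23.1  20.8  25.9  97.8 -16.6  59.9  58.5]
side far 16 60.3
side mx_py 27 76.5
side my_edge 10 66.6
side pin 47 [  -1.1 -122.5  107.4]
scene mx_py 22 76.2
scene px_my 26 71.7
scene pin 2 [   4.  -114.2  102.8]
```

View pics/side18.png

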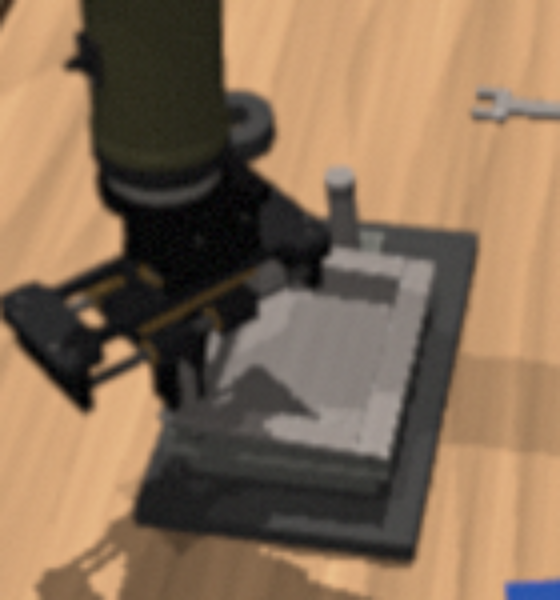

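View pics/scene18.png

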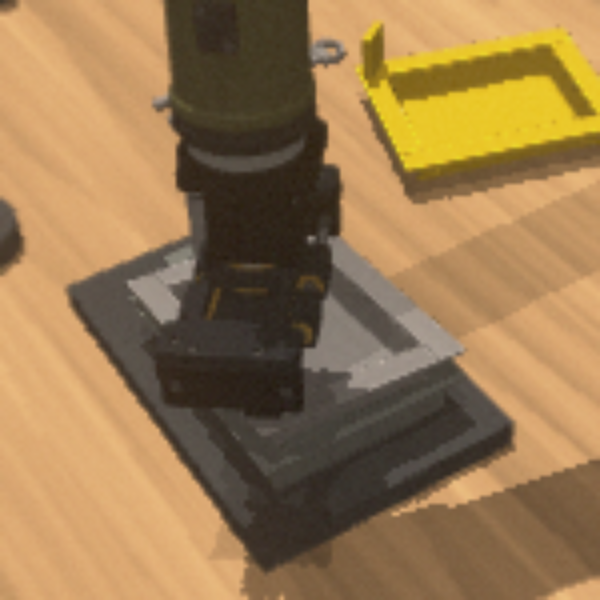

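Step 2 is done: lug corner up about 29 mm, far corner up 1 mm, pin in place. Now straight up to free the far catch.

```bash
python3 - <<'E'
from h import *
o=env.get_obs(); r=R.from_euler("xyz",o["tool_rot"],degrees=True); print(r.inv().apply([0,0,1]).round(3))
E
```

```text
[-0.     0.122 -0.993]
```

```bash

python3 -m pendant '[{"rx":0,"ry":0,"rz":0,"tx":0,"ty":0.24,"tz":-2,"jaw":0},{"rx":0,"ry":0,"rz":0,"tx":0,"ty":0.24,"tz":-2,"jaw":0},{"rx":0,"ry":0,"rz":0,"tx":0,"ty":0.24,"tz":-2,"jaw":0},{"rx":0,"ry":0,"rz":0,"tx":0,"ty":0.24,"tz":-2,"jaw":0},{"rx":0,"ry":0,"rz":0,"tx":0,"ty":0.24,"tz":-2,"jaw":0},{"rx":0,"ry":0,"rz":0,"tx":0,"ty":0.24,"tz":-2,"jaw":0},{"rx":0,"ry":0,"rz":0,"tx":0,"ty":0,"tz":0,"jaw":0}]' 60
python3 look.py 19 2>/dev/null
```

```text
time_s: 21.9
tool_pos: [0.6473, 0.0298, 0.0883]
tool_rot: [173.0, 0.0, 139.5]
force: [1.2, 0.2, -3.0]
grip_width: 0.0076
t 21.90 p [0.6473 0.0298 0.0883] rpy [1.7295e+02 4.0000e-02 1.3953e+02] F [ 1.2  0.2 -3. ] M [0.01 0.02 0.03] w 0.0076 q [-23.3  20.   26.1  97.1 -16.1  61.1  58. ]
side far 19 72.6
side mx_py 31 88.4
side my_edge 9 78.0
side pin 50 [  -1.5 -121.6  107.6]
scene mx_py 37 57.0
scene px_my 29 82.6
scene pin 24 [   4.8 -122.6  106.3]
```

View pics/side19.png

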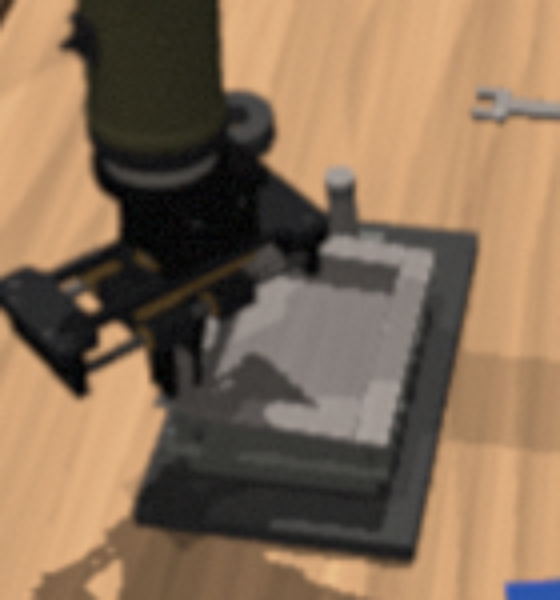

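All catches are off and the pan is still flat. Lifting clear, then levelling.

```bash

python3 -m pendant '[{"rx":0,"ry":0,"rz":0,"tx":0,"ty":0.6,"tz":-5,"jaw":0},{"rx":0,"ry":0,"rz":0,"tx":0,"ty":1,"tz":-8,"jaw":0},{"rx":0,"ry":0,"rz":0,"tx":0,"ty":1.2,"tz":-10,"jaw":0},{"rx":0,"ry":0,"rz":0,"tx":0,"ty":1.2,"tz":-10,"jaw":0},{"rx":0,"ry":0,"rz":0,"tx":0,"ty":1.2,"tz":-10,"jaw":0},{"rx":0,"ry":0,"rz":0,"tx":0,"ty":1.2,"tz":-10,"jaw":0},{"rx":0,"ry":0,"rz":0,"tx":0,"ty":1.2,"tz":-10,"jaw":0},{"rx":0,"ry":0,"rz":0,"tx":0,"ty":1.2,"tz":-10,"jaw":0},{"rx":0,"ry":0,"rz":0,"tx":0,"ty":1.2,"tz":-10,"jaw":0},{"rx":0,"ry":0,"rz":0,"tx":0,"ty":1.2,"tz":-10,"jaw":0},{"rx":0,"ry":0,"rz":0,"tx":0,"ty":1.2,"tz":-10,"jaw":0},{"rx":0,"ry":0,"rz":0,"tx":0,"ty":1.2,"tz":-10,"jaw":0},{"rx":0,"ry":0,"rz":0,"tx":0,"ty":1,"tz":-8,"jaw":0},{"rx":0,"ry":0,"rz":0,"tx":0,"ty":0.6,"tz":-5,"jaw":0},{"rx":0,"ry":0,"rz":0,"tx":0,"ty":0,"tz":0,"jaw":0},{"rx":0,"ry":0,"rz":0,"tx":0,"ty":0,"tz":0,"jaw":0}]' 60
python3 -m pendant '[{"rx":0.7,"ry":0,"rz":0,"tx":0,"ty":0,"tz":0,"jaw":0},{"rx":0.7,"ry":0,"rz":0,"tx":0,"ty":0,"tz":0,"jaw":0},{"rx":0.7,"ry":0,"rz":0,"tx":0,"ty":0,"tz":0,"jaw":0},{"rx":0.7,"ry":0,"rz":0,"tx":0,"ty":0,"tz":0,"jaw":0},{"rx":0.7,"ry":0,"rz":0,"tx":0,"ty":0,"tz":0,"jaw":0},{"rx":0.7,"ry":0,"rz":0,"tx":0,"ty":0,"tz":0,"jaw":0},{"rx":0.7,"ry":0,"rz":0,"tx":0,"ty":0,"tz":0,"jaw":0},{"rx":0.7,"ry":0,"rz":0,"tx":0,"ty":0,"tz":0,"jaw":0},{"rx":0.7,"ry":0,"rz":0,"tx":0,"ty":0,"tz":0,"jaw":0},{"rx":0.7,"ry":0,"rz":0,"tx":0,"ty":0,"tz":0,"jaw":0},{"rx":0,"ry":0,"rz":0,"tx":0,"ty":0,"tz":0,"jaw":0},{"rx":0,"ry":0,"rz":0,"tx":0,"ty":0,"tz":0,"jaw":0},{"rx":0,"ry":0,"rz":0,"tx":0,"ty":0,"tz":0,"jaw":0},{"rx":0,"ry":0,"rz":0,"tx":0,"ty":0,"tz":0,"jaw":0},{"rx":0,"ry":0,"rz":0,"tx":0,"ty":0,"tz":0,"jaw":0},{"rx":0,"ry":0,"rz":0,"tx":0,"ty":0,"tz":0,"jaw":0}]' 60
python3 - <<'E'
from h import *
from go import rep
rep()
for n in ("scene","side"):
    c=cam(n); save(n+"20",c["img"]); P=cloud(c); I=c["img"].astype(int)
    g=(np.ptp(I,2)<25)&(I.max(2)>50)&(P[...,2]>.15)&(P[...,2]<.29)&(abs(P[...,0]-.58)<.13)&(abs(P[...,1]+.05)<.13)
    Q=P[g]; 
    # plane fit to floor/flange tops: robust
    f=np.zeros(3); best=0
    rng=np.random.default_rng(0)
    for _ in range(400):
        a=Q[rng.choice(len(Q),3,False)]; nn=np.cross(a[1]-a[0],a[2]-a[0]); L=np.linalg.norm(nn)
        if L<1e-4: continue
        nn/=L; nn*=np.sign(nn[2]); k=abs((Q-a[0])@nn)<.002
        if k.sum()>best: best=k.sum();f=nn;w=k
    print(n,len(Q),best,"normal",f.round(3),"tilt deg",np.degrees(np.arccos(f[2])).round(1),"plane centre",Q[w].mean(0).round(3))
    r=R.from_euler("z",-2.22,degrees=True); q=r.inv().apply(P.reshape(-1,3)-[.5803,-.0485,0]).reshape(P.shape)*1000
    m=(abs(q[...,0])<20)&(abs(q[...,1]+125)<20)&(q[...,2]>100)&(q[...,2]<125); print(n,"pin",m.sum(),q[m].mean(0).round(1))
rep()
E
```

```text
time_s: 23.33
tool_pos: [0.6467, 0.0295, 0.2146]
tool_rot: [173.0, 0.0, 139.5]
force: [-0.3, 0.6, -2.7]
grip_width: 0.0076
time_s: 24.67
tool_pos: [0.6466, 0.0293, 0.2146]
tool_rot: [180.0, 0.0, 139.5]
force: [-0.4, -0.0, -2.7]
grip_width: 0.0078
t 24.67 p [0.6466 0.0293 0.2146] rpy [179.99   0.   139.51] F [-0.4 -0.  -2.7] M [ 0.15 -0.13  0.  ] w 0.0078 q [-26.4  18.8  27.6  83.5  -8.7  79.8  51. ]
scene 1389 653 normal [-0.002 -0.001  1.   ] tilt deg 0.1 plane centre [ 0.568 -0.013  0.226]
scene pin 0 [nan nan nan]
side 2916 1291 normal [-0.008  0.007  1.   ] tilt deg 0.6 plane centre [ 0.582 -0.057  0.199]
side pin 0 [nan nan nan]
t 24.77 p [0.6466 0.0294 0.2146] rpy [179.99   0.   139.52] F [ 0.4 -0.4 -1.8] M [ 0.17 -0.12  0.02] w 0.0078 q [-26.4  18.8  27.6  83.5  -8.7  79.8  51. ]<stdin>:18: RuntimeWarning: Mean of empty slice.
  ret = um.true_divide(
```

View pics/scene20.png

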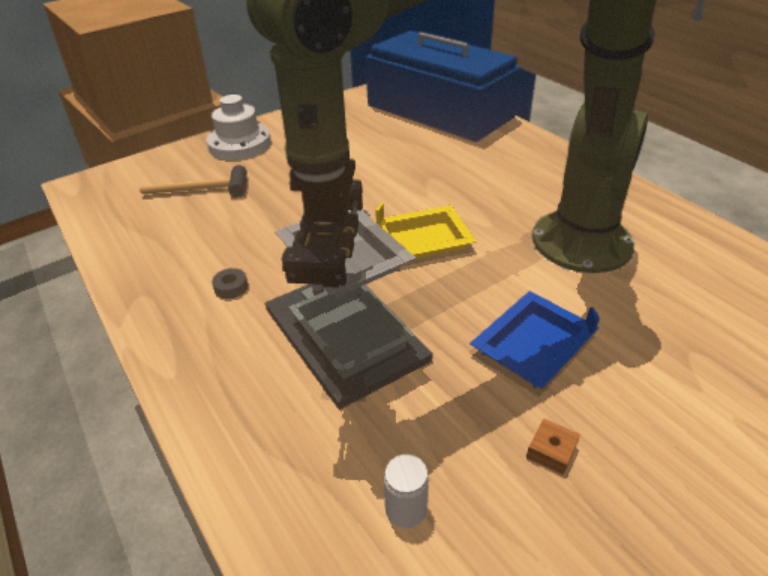

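View pics/side20.png

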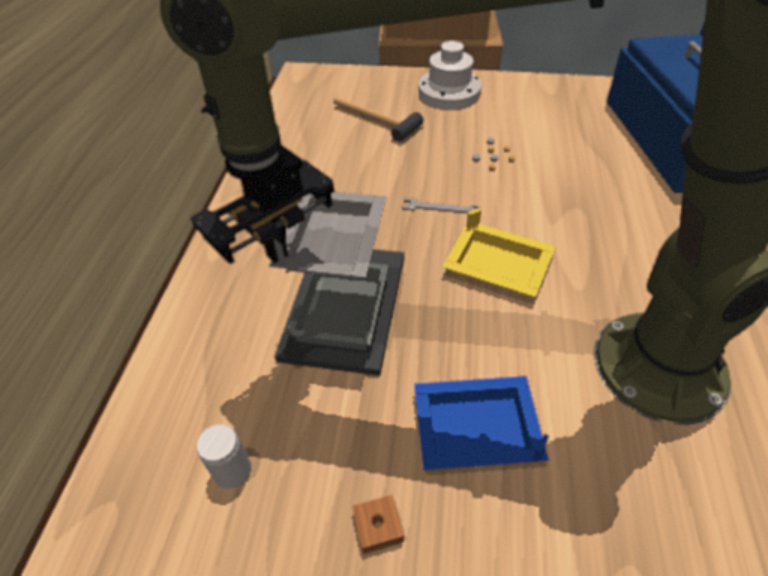

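Tray held level (0.1–0.6°) with its flange at 0.226, so the centre is at about 0.211 m. The pin is hidden behind the tray in both views. One quick check of pan and pin before handing in.

```bash
python3 - <<'E'
from h import *
from go import rep
for n in ("scene","side","wrist"):
    c=cam(n); P=cloud(c)
    m=(abs(P[...,2]-.056)<.003)&(abs(P[...,0]-.58)<.1)&(abs(P[...,1]+.05)<.12)
    if m.sum()>20: print(n,m.sum(),cv2.minAreaRect((P[m][:,:2]*1000).astype(np.float32)),np.median(P[m][:,2]))
    m=(P[...,2]>.08)&(P[...,2]<.125)&(abs(P[...,0]-.576)<.02)&(abs(P[...,1]+.172)<.025); print("pin px",m.sum(),P[m].mean(0) if m.any() else "")
    if n!="side": save(n+"21",c["img"][130:280,150:320] if n=="scene" else c["img"],4 if n=="scene" else 1.5)
rep()
E
```

```text
scene 715 ((579.4285888671875, -59.98249053955078), (216.24586486816406, 151.4110565185547), 87.8077621459961) 0.056192653775383405
pin px 0 
side 618 ((580.8958740234375, -48.444915771484375), (194.23004150390625, 149.8842010498047), 87.43729400634766) 0.056834695283811854
pin px 0 
wrist 2508 ((584.69873046875, 32.5912971496582), (31.299659729003906, 150.24813842773438), 87.45643615722656) 0.055552597630976225
pin px 0 
t 24.92 p [0.6467 0.0295 0.2145] rpy [179.99   0.   139.53] F [ 0.6 -0.4 -2. ] M [ 0.18 -0.09 -0.  ] w 0.0075 q [-26.4  18.8  27.6  83.5  -8.7  79.8  51. ]
```

View pics/scene21.png

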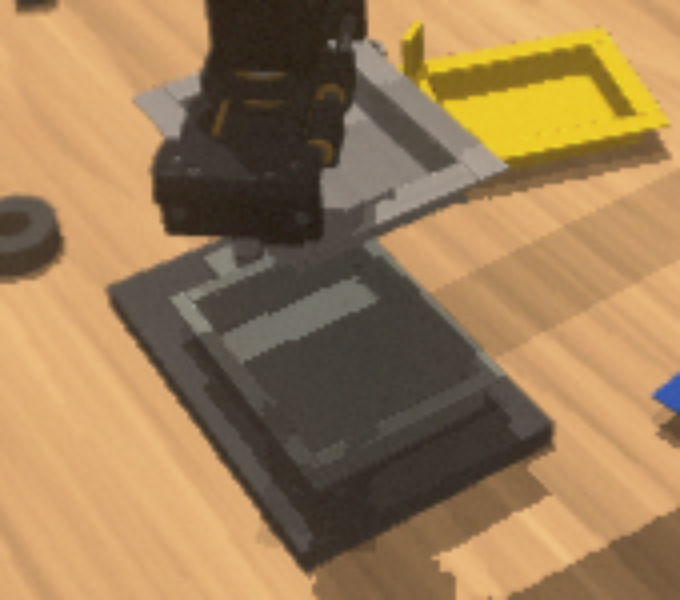

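View pics/wrist21.png

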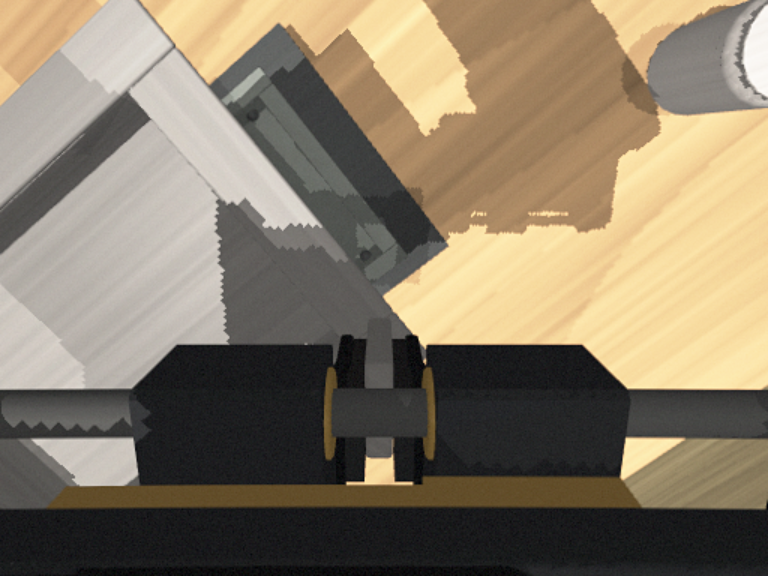

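The pan rim fits at (0.581,−0.048) with yaw unchanged and z 0.056. The pin's foot is visible on the ear at crop (245,250), and the lug is firmly between the pads in the wrist view at (380,390). Handing in.

```bash
python3 -c "
from cell import env
print(env.sign_off())"
```

```text
the job is handed in; nothing more can be done
None
```

I put the pin through the eyelet onto the ear, peeled the tray out lug corner first, and handed in at about 25 s with the tray still held. Sign-off gave no verdict.

**Peel:** before the full lift, the lug corner was up about 29 mm, estimated from the 7° tip and not measured directly. The far corner was up about 1 mm, measured.

**Last checks:**
- **Tray:** level to within 0.6°, with its centre at about 0.21 m. It is gripped at a 60 N setting with the jaws at 7.5 mm, and the arm was at rest.
- **Pan:** in the side view its rim is within about 1 mm of where it started, at the original 56 mm height. The scene-view rim fit was spoiled because something else got included (216 mm long instead of 190), so I did not use it.
- **Pin:** after the last catch let go, its top measured 107 mm. In the final views the tray hides all but its foot on the ear.
- **Bystanders:** wrench, can and hub look untouched, but I did not re-measure them.

**What disagreed:** the fingertips sat about 19 mm above the reported TCP height, not 14 mm below it as stated. Because of this:
- The pin was held only by roughly the top 8 mm of its handle; it still went in cleanly.
- My first tries at the lug closed on its top edge, with up to about 16 N on the tool. I spotted this in the wrist camera's range reading, opened, went lower and gripped again. The tray stayed nested and the pan did not move.

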